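# Strip the clamped dust impactor into its dishes

## Task

The round dust impactor standing under the hold-down bar has to be stripped for weighing. Swing the bar up by its ball knob, right over past vertical, and leave it open; then take the impactor apart from the top and set each of its four parts, upright, in its own white dish, flat on the dish's floor: the smallest part in the smallest dish, and so on up to the largest part in the largest dish.

Things in the scene. Friction and masses are not known exactly. Their poses are not given: they have to be found in the camera images.
- inlet_cap: inlet cap, the top part of the stack: plain aluminium cylinder, diameter 27 mm, height 24 mm, with a black hole mark on its top and a thin black ring near its foot. Origin at the centre of its flat underside, z up. 40 g.
- coarse_stage: second part from the top: aluminium disc, diameter 38 mm, total height 24.5 mm. Its upper face lies at 22 mm and is ringed by a 4 mm wide, 2.5 mm high lip in which the foot of the inlet cap sits (1.5 mm play all round). Origin at the centre of its flat underside, z up. 70 g.
- fine_stage: third part from the top: the same shape, diameter 49 mm, total height 24.5 mm, upper face at 22 mm, lip 2.5 mm high round the foot of coarse_stage. Origin at the centre of its flat underside, z up. 110 g.
- filter_stage: bottom part of the stack: the same shape, diameter 60 mm, total height 24.5 mm, upper face at 22 mm, lip 2.5 mm high round the foot of fine_stage. It stands on the clamp stand's 8 mm thick base inside a ring that stands 3 mm above the plate (1.5 mm play, outer diameter 71 mm). Origin at the centre of its flat underside, z up. 160 g.
- dish_inlet: smallest white dish, fixed: inner diameter 43 mm, outer 49 mm, for the inlet cap. All dishes are 6 mm high with a floor 3 mm above the worktop. Origin at the centre of the underside.
- dish_coarse: second smallest white dish, fixed: inner diameter 54 mm, outer 60 mm, for coarse_stage. Height, floor and origin as dish_inlet.
- dish_fine: second largest white dish, fixed: inner diameter 65 mm, outer 71 mm, for fine_stage. Height, floor and origin as dish_inlet.
- dish_filter: largest white dish, fixed: inner diameter 76 mm, outer 82 mm, for filter_stage. Height, floor and origin as dish_inlet.
- clamp_ball (a point): centre of the black ball knob, diameter 22 mm, on the free end of the steel hold-down bar (12 mm wide, 10 mm thick). With the bar down it is 108 mm above the worktop; the point's x axis points level along the bar to the hinge, y lies along the level hinge axis, z up; the point turns with the bar. Along x the stack's axis is 36 mm from the ball (below the bar's rubber pad), the hinge axis 96 mm.
- clamp_bar (a joint): angle of the hold-down bar, rad: 0 = down, on the stack; grows as the ball is lifted on its arc (radius 96 mm) up and over, away from the stack, to a stop at 2.7 (ball then 150 mm above the worktop). Light hinge (about 1 N at the ball): past vertical (1.6) it falls open by itself and stays; before that it falls shut. The hinge post, 30 mm along the bar, 46 mm wide, 119 mm high, 60 mm from the stack's axis.
Mind the look-alikes: they are no part of the job. Leave any orange or turquoise look-alike of the filter_stage alone. Leave any orange look-alike of the inlet_cap alone.

How it is judged:
On the way:
1. the hold-down bar is swung open past vertical while the inlet cap is still on the stack (value of joint clamp_bar above 1.7 rad and distance of inlet_cap from where it was at the start of the episode below 0.02 m), for 0.2 s.
At the end, for the whole second after the job is handed in: The hold-down bar stands open (over 1.7 rad) and each of the four parts stands in its own dish: within 10 mm of the dish's centre, its underside on the dish's floor (1 to 4.5 mm above the dish's underside), upright within 4 degrees, released and at rest (value of joint clamp_bar above 1.7 rad and horizontal distance between inlet_cap and dish_inlet below 0.01 m and z of inlet_cap in the frame of dish_inlet between 0.001 and 0.0045 m and angle between each of inlet_cap, coarse_stage, fine_stage, filter_stage's own z axis and vertical below 0.07 rad and linear speed of each of inlet_cap, coarse_stage, fine_stage, filter_stage below 0.02 m/s and horizontal distance between coarse_stage and dish_coarse below 0.01 m and z of coarse_stage in the frame of dish_coarse between 0.001 and 0.0045 m and horizontal distance between fine_stage and dish_fine below 0.01 m and z of fine_stage in the frame of dish_fine between 0.001 and 0.0045 m and horizontal distance between filter_stage and dish_filter below 0.01 m and z of filter_stage in the frame of dish_filter between 0.001 and 0.0045 m); the robot touches nothing.
It fails at once if a part of the impactor is tipped over (more than 35 degrees) (angle between any of inlet_cap, coarse_stage, fine_stage, filter_stage's own z axis and vertical above 0.6 rad).
It also fails if it takes over 112 s, if anything falls off the work surface, if the arm or the gripper's body presses on something with over 40 N, if the wrist force passes 120 N, or if a joint passes its speed limit or range.

## Robot

A 6-joint arm with a two-finger parallel gripper is mounted at the origin on a cart in front of the work surface, level with it; the furniture and walls round the work are solid. World frame = base frame: x ahead of the robot, y to its left, z up, the work surface at z = 0. Lengths are in m, angles in rad, forces in N, time in s.
With the tool pointing down it reaches from about 0.3 to 0.875 m from the base axis. Payload 6.4 kg.
Tool frame: the origin (TCP) lies on the centre line of the jaws, within the pads' length; the fingertips stand 11 mm ahead of it and the grasp point (between the pads) lies 8 mm behind it; x points along the fingers, y is the direction in which the jaws open and shut, and the axes are right-handed (so a half turn about x gives the same grasp; the last joint's range is limited). The gripper opens to 85 mm and grips with 20 to 120 N. Pads are 22 mm wide; open, the fingers measure 114 mm over their backs; the gripper's body (76 mm by 85 mm) begins 54 mm behind the grasp point. The pads swing forward as they close: fully open they stand 13 mm farther back than shut.
Start: joints at [0.942, 0.181, 1.607, -0, 1.354, -0.206], TCP at [0.236, 0.524, 0.242] pointing down, gripper open.
Joint ranges: [-2.99, 2.99], [-0.89, 2.07], [0.3, 2.58], [-1.14, 4.28], [0, 2.63], [-3.12, 3.12]. Speed limits (rad/s): [2.57, 2.57, 3.01, 3.14, 3.14, 3.14].

## Interface

Orientations are given as a unit quaternion [w, x, y, z].
In Python, from bench import ctrl, camera, hand_in gives the robot as it stands. The module is installed in compiled form; this text tells all that it offers.
- The arm moves only by the tool drive_tool, never from a script. Its argument "increments" is a list of rows, each a list of 7 numbers: the shift along the tool's x, y, z in m, then the turn, a rotation vector about the tool's x, y, z in degrees, then the gripper's target within -1 to 1 (fully open at 1, half-way at 0, shut at -1). In form: [[dx, dy, dz, rx, ry, rz, claw], ...]. A call has 1 to 10 rows; each row shifts and turns the commanded pose from where the row before left it, along the tool's axes as they then stand; what a row does not reach is not made up. A row lasts 1/8 s, in which the tool goes at most 62.5 mm and 10.7 degrees, less where a joint would pass 70% of its speed; a pose out of reach is approached as far as the arm can. A call is refused whole if a number of a shift passes 0.0625 or a number of a turn 10.7, either way. A call with a gripper value outside its range is refused whole. The fingers move at their own pace and stop on an object; the grip force is fixed at half the most. Time passes only in rows, so rows that do not move let the fingers close. It gives the time, the measured TCP pose, the force and the opening at its end, in the units of the state.
- ctrl.get_obs(): the state, without advancing time (a new reading comes with each control period).
- camera(name): name is "scene" or "top" or "wrist"; returns a dict with "img" (400x640x3 uint8, red, green, blue), "depth" (400x640 float32, m along the optical axis (not along the pixel's ray), 0 where there is no reading), "fx", "fy", "cx", "cy" (pixels), "world_from_camera" (4x4, takes a point from camera to world coordinates); the wrist camera has in their place "hand_eye" (4x4, takes a point from camera to tool coordinates, whose origin is the TCP and whose axes are the tool frame's). Camera axes: x right, y down, z forward; pixel columns grow to the right and rows downward; lengths in m; the calibration is good to about 2 mm. A picture is of the moment at which its call begins: read the wrist's pose just before it.
- hand_in(): hands the job in, once; it reports no verdict.
The state is a dict: "time_s": time; "q": joint angles; "dq": joint speeds; "joint_efforts": joint torques, N m; "eef_pos": TCP position; "eef_rot": TCP orientation; "wrist_force": force on the tool from outside, world axes, zero at the start; "torque": the same for the moment, N m; "opening": opening from 0.0 (shut) to 1.0 (fully open).
Only numpy, scipy, OpenCV 4.12 (cv2) and the standard library are available. Lean on these libraries where they do the work, as an engineer would, in place of code of your own. Each camera call takes 0.05 s, during which the arm holds its last target.

## Working session

There is one attempt and no reset: what is moved stays moved. The work goes in short steps, Python scripts to look and compute and a tool call to move; the robot and the scene stay as the last step left them, time stands still between calls to the robot, and variables do not carry over. Pictures are saved under pics/ and viewed, and the job is handed in when it is done.

Besides the shell and the picture viewer there is one more tool, called after ">>>" by a JSON object that holds its "method" and its "body", one argument or row to a line. drive_tool: Moves the arm, as the interface text tells. Its arguments: {"type":"object","properties":{"increments":{"type":"array","items":{"type":"array","items":{"type":"number"}}}},"required":["increments"]}

```bash
mkdir -p pics
cat > h.py <<'E'
import numpy as np, cv2
from bench import ctrl, camera, hand_in
from scipy.spatial.transform import Rotation as R
def save(c,n): cv2.imwrite(f'pics/{n}.png',c['img'][:,:,::-1])
def cloud(c,T=None):
    T=c['world_from_camera'] if T is None else T
    d=c['depth'];v,u=np.indices(d.shape)
    P=np.stack([(u-c['cx'])/c['fx']*d,(v-c['cy'])/c['fy']*d,d],-1)
    P=P@T[:3,:3].T+T[:3,3]; P[d==0]=np.nan
    return P
E
python3 - <<'E'
from h import *
import pickle
o=ctrl.get_obs();print({k:np.round(v,3) for k,v in o.items()})
for n in('scene','top'):
    c=camera(n);save(c,n+'0');pickle.dump(c,open(n+'0.pkl','wb'));print(n,c['world_from_camera'].round(3),c['fx'])
E
```

```text
{'time_s': np.float64(0.0), 'q': array([ 0.942,  0.182,  1.608, -0.   ,  1.354, -0.206]), 'dq': array([ 0.001,  0.001,  0.002,  0.001, -0.001, -0.001]), 'joint_efforts': array([ 0.0000e+00, -4.4486e+01, -3.5134e+01, -0.0000e+00,  9.0000e-03,
       -0.0000e+00]), 'eef_pos': array([0.236, 0.524, 0.241]), 'eef_rot': array([ 0.691,  0.148,  0.692, -0.149]), 'wrist_force': array([ 0.044, -0.859,  0.097]), 'torque': array([-0.034,  0.008,  0.039]), 'opening': np.float64(1.0)}
scene [[ 0.882 -0.217  0.418  0.162]
 [-0.47  -0.391  0.791 -0.956]
 [-0.008 -0.894 -0.447  0.481]
 [ 0.     0.     0.     1.   ]] 407.2364015213883
top [[-0.006 -0.995  0.103  0.394]
 [-1.     0.004 -0.024 -0.23 ]
 [ 0.023 -0.103 -0.994  1.296]
 [ 0.     0.     0.     1.   ]] 510.13768390295996
```

View pics/scene0.png

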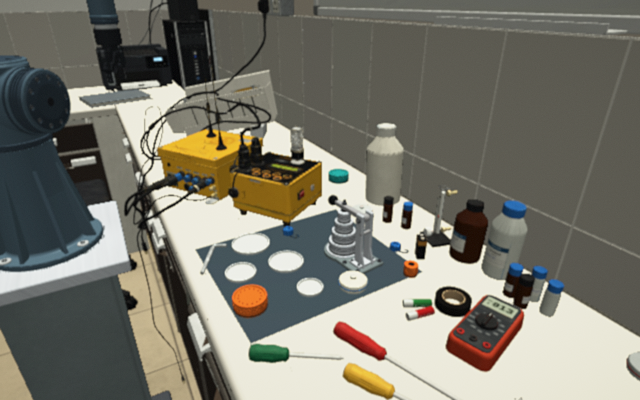

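View pics/top0.png

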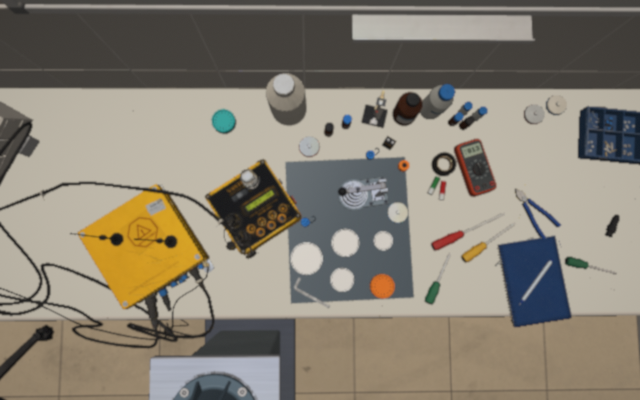

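Run:
```python
from h import *
import pickle
c=pickle.load(open('top0.pkl','rb'));s=pickle.load(open('scene0.pkl','rb'))
a=c['img'][145:310,270:430,::-1];cv2.imwrite('pics/topz.png',cv2.resize(a,None,fx=3.6,fy=3.6,interpolation=2))
a=s['img'][180:320,190:430,::-1];cv2.imwrite('pics/scz.png',cv2.resize(a,None,fx=3.3,fy=3.3,interpolation=2))
```

```text
(no output)
```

View pics/topz.png

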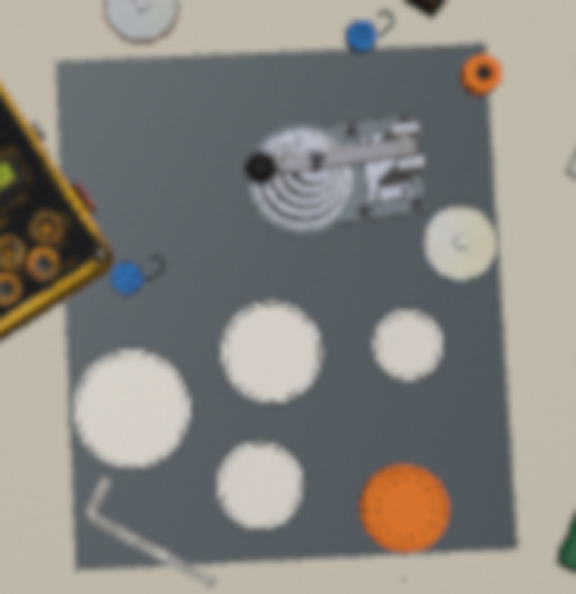

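View pics/scz.png

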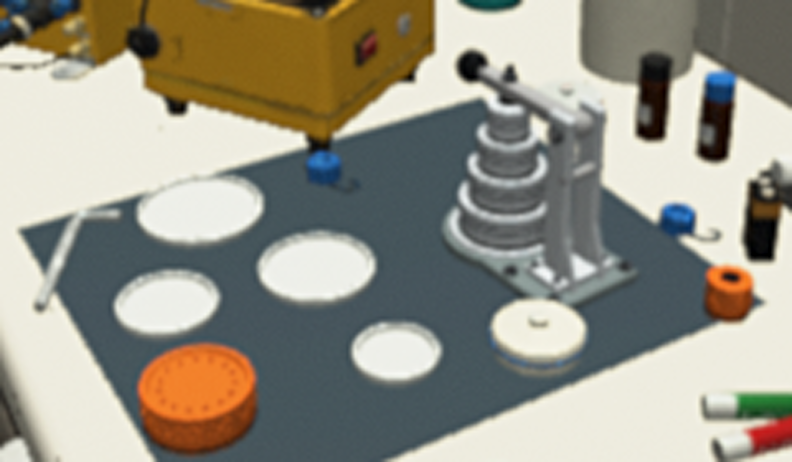

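Run:
```python
from h import *
import pickle
c=pickle.load(open('top0.pkl','rb'));P=cloud(c)
hsv=cv2.cvtColor(c['img'],cv2.COLOR_RGB2HSV)
# dishes: bright on mat
m=((hsv[...,2]>190)&(hsv[...,1]<40)).astype('uint8');m[:,:280]=0;m[:,420:]=0;m[:205]=0;m[310:]=0
n,l,st,ce=cv2.connectedComponentsWithStats(m)
for i in range(1,n):
    if st[i,4]>150:
        k=l==i;p=P[k]; mm=(np.nanmin(p,0)+np.nanmax(p,0))/2
        cn=max(cv2.findContours(k.astype('uint8'),0,1)[0],key=len)
        e=cv2.fitEllipse(cn)
        u,v=e[0]; z=0.006 
        r=c['world_from_camera'][:3,:3]@np.array([(u-c['cx'])/c['fx'],(v-c['cy'])/c['fy'],1]);o=c['world_from_camera'][:3,3]
        q=o+r*(z-o[2])/r[2]
        d=np.mean(e[1])*1.29/c['fx']
        print(ce[i].round(1),st[i],'mid',mm.round(4),'rng',(np.nanmax(p,0)-np.nanmin(p,0)).round(4),'med z',np.nanmedian(p[:,2]).round(4),'ray',q.round(4),'dia',d.round(4))
# stack region points with heights
reg=np.zeros(m.shape,bool);reg[165:225,325:400]=1
for lo,hi in[(0.001,.006),(.006,.011),(.012,.034),(.034,.056),(.056,.078),(.078,.1),(.1,.125)]:
    k=reg&(P[...,2]>lo)&(P[...,2]<hi);p=P[k]
    if len(p):print(lo,hi,k.sum(),p.min(0).round(4),p.max(0).round(4),np.median(p,0).round(4))
# ball
k=reg&(hsv[...,2]<50);k[:,352:]=0;p=P[k];print('ball',k.sum(),p.min(0).round(4),p.max(0).round(4),np.median(p,0).round(4))
s=pickle.load(open('scene0.pkl','rb'));S=cloud(s)
for u,v in[(333,201),(336,199),(346,206),(344,213)]:print(u,v,S[v,u].round(4))
```

```text
[397.7 212.2] [390 205  17  16 206] mid [ 0.5034 -0.4592  0.022 ] rng [0.0384 0.0423 0.0157] med z 0.0206 ray [ 0.5053 -0.4608  0.006 ] dia 0.0406
[415.6 241.3] [410 205  10  89 625] mid [ 0.4128 -0.5055 -0.0008] rng [0.2233 0.0251 0.0191] med z -0.0006 ray [ 0.4915 -0.5043  0.006 ] dia 0.1887
[345.  242.5] [332 231  26  25 480] mid [ 0.4281 -0.3246  0.0019] rng [0.0609 0.0639 0.0172] med z 0.0024 ray [ 0.429  -0.3255  0.006 ] dia 0.0604
[283.4 272.8] [280 233  11  77 548] mid [ 0.3591 -0.1738 -0.0006] rng [0.19   0.0255 0.0172] med z -0.0009 ray [ 0.334  -0.1712  0.006 ] dia 0.1396
[383.  240.5] [376 233  16  16 199] mid [ 0.4339 -0.4237  0.0036] rng [0.0383 0.0392 0.017 ] med z 0.002 ray [ 0.4338 -0.422   0.006 ] dia 0.0382
[306.2 258.2] [291 243  31  31 701] mid [ 0.3909 -0.227   0.0024] rng [0.0753 0.0756 0.0177] med z 0.0024 ray [ 0.3901 -0.2275  0.006 ] dia 0.0735
[341.8 279.6] [331 269  22  22 351] mid [ 0.3366 -0.3162  0.0019] rng [0.0522 0.0537 0.0155] med z 0.0022 ray [ 0.3364 -0.3166  0.006 ] dia 0.0514
[354.3 305.3] [332 302  47   8 177] mid [ 0.2715 -0.3497 -0.0009] rng 
[... 252 characters left out ...]
.3836  0.0082]
0.012 0.034 425 [ 0.4796 -0.4652  0.012 ] [ 0.6248 -0.3162  0.0339] [ 0.525  -0.4339  0.02  ]
0.034 0.056 110 [ 0.5239 -0.4146  0.034 ] [ 0.5765 -0.3221  0.0558] [ 0.5393 -0.3445  0.0521]
0.056 0.078 84 [ 0.5338 -0.4088  0.0562] [ 0.5746 -0.328   0.0778] [ 0.5439 -0.3462  0.0741]
0.078 0.1 63 [ 0.5363 -0.4084  0.078 ] [ 0.574  -0.3381  0.0995] [ 0.5463 -0.3494  0.0957]
0.1 0.125 355 [ 0.5371 -0.4173  0.1   ] [ 0.5797 -0.3026  0.1247] [ 0.5535 -0.3707  0.1129]
ball 36 [ 0.5388 -0.3188  0.1061] [ 0.5531 -0.3048  0.1202] [ 0.5456 -0.3116  0.1159]
333 201 [ 0.5434 -0.3216  0.1106]
336 199 [ 0.5513 -0.3202  0.1126]
346 206 [ 0.5507 -0.3591  0.1142]
344 213 [ 0.5485 -0.356   0.0978]
```

Run:
```python
from h import *
import pickle
o=ctrl.get_obs();q=o['eef_rot'];M=R.from_quat(np.r_[q[1:],q[0]]).as_matrix();print(M.round(3))
c=pickle.load(open('top0.pkl','rb'));P=cloud(c);s=pickle.load(open('scene0.pkl','rb'));S=cloud(s)
for n,p in(('t',P),('s',S)):
  for y in np.arange(.5,-.5,-.1):
    for x0,x1 in((.2,.35),(.35,.5),(.5,.65),(.65,.8)):
      k=(p[...,1]<y)&(p[...,1]>y-.1)&(p[...,0]>x0)&(p[...,0]<x1)
      print(n,round(y,1),x0,k.sum() and p[k][:,2].max().round(3),end=' | ')
    print()
w=camera('wrist');save(w,'w0');print(w['hand_eye'].round(3),w['fx'])
# stack ellipses: use scene cloud + top cloud height bands circle fit
for (a,b,name) in((.0505,.0565,'fine lip'),(.0725,.0785,'coarse lip'),(.028,.0345,'filter lip')):
  for nm,p in(('t',P),('s',S)):
    k=(p[...,2]>a)&(p[...,2]<b)&(abs(p[...,0]-.545)<.05)&(abs(p[...,1]+.345)<.045);x=p[k]
    if len(x): print(name,nm,len(x),x.min(0).round(4),x.max(0).round(4))
```

```text
[[-0.001  0.41   0.912]
 [-0.001  0.912 -0.41 ]
 [-1.    -0.002 -0.   ]]
t 0.5 0.2 0.054 | t 0.5 0.35 0.048 | t 0.5 0.5 0.145 | t 0.5 0.65 0.2 | 
t 0.4 0.2 0.02 | t 0.4 0.35 0.019 | t 0.4 0.5 0.184 | t 0.4 0.65 0.008 | 
t 0.3 0.2 0.121 | t 0.3 0.35 0.357 | t 0.3 0.5 0.199 | t 0.3 0.65 0.01 | 
t 0.2 0.2 0.123 | t 0.2 0.35 0.354 | t 0.2 0.5 0.204 | t 0.2 0.65 0.007 | 
t 0.1 0.2 0.123 | t 0.1 0.35 0.357 | t 0.1 0.5 0.2 | t 0.1 0.65 0.031 | 
t 0.0 0.2 0.019 | t 0.0 0.35 0.214 | t 0.0 0.5 0.205 | t 0.0 0.65 0.03 | 
t -0.1 0.2 0.009 | t -0.1 0.35 0.123 | t -0.1 0.5 0.205 | t -0.1 0.65 0.204 | 
t -0.2 0.2 0.013 | t -0.2 0.35 0.12 | t -0.2 0.5 0.119 | t -0.2 0.65 0.199 | 
t -0.3 0.2 0.028 | t -0.3 0.35 0.012 | t -0.3 0.5 0.125 | t -0.3 0.65 0.448 | 
t -0.4 0.2 0.031 | t -0.4 0.35 0.027 | t -0.4 0.5 0.123 | t -0.4 0.65 0.449 | 
s 0.5 0.2 0.479 | s 0.5 0.35 0.137 | s 0.5 0.5 0.187 | s 0.5 0.65 0.474 | 
s 0.4 0.2 0.018 | s 0.4 0.35 0 | s 0.4 0.5 0.181 | s 0.4 0.65 0.003 | 
s 0.3 0.2 0.119 | s 0.3 0.35 0.354 | s 0.3 0.5 0.197 | s 0.3 0.65 0.002 | 
s 0.2 0.2 0.121 | s 0.2 0.35 0.358 | s 0.2 0.5 0
[... 340 characters left out ...]
0.2 0.026 | s -0.3 0.35 0.009 | s -0.3 0.5 0.124 | s -0.3 0.65 0.448 | 
s -0.4 0.2 0.028 | s -0.4 0.35 0.026 | s -0.4 0.5 0.121 | s -0.4 0.65 0.448 | 
[[ 0.    -0.267  0.964 -0.132]
 [ 1.     0.001  0.    -0.   ]
 [-0.001  0.964  0.267 -0.066]
 [ 0.     0.     0.     1.   ]] 341.71283163093034
fine lip t 66 [ 0.529  -0.3704  0.0508] [ 0.5765 -0.326   0.0562]
fine lip s 108 [ 0.529  -0.3728  0.0506] [ 0.5754 -0.3265  0.0565]
coarse lip t 52 [ 0.534  -0.3656  0.0726] [ 0.5709 -0.3313  0.0785]
coarse lip s 81 [ 0.5338 -0.3655  0.0725] [ 0.5708 -0.3299  0.0784]
filter lip t 79 [ 0.5239 -0.3782  0.0282] [ 0.5822 -0.3223  0.0345]
filter lip s 128 [ 0.5233 -0.3782  0.0281] [ 0.5695 -0.3215  0.0344]
```

View pics/w0.png

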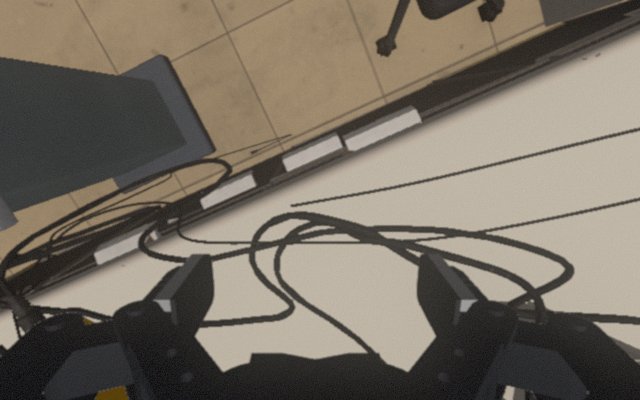

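```bash
cat >> h.py <<'E'
def pose():
    o=ctrl.get_obs();q=o['eef_rot'];return np.array(o['eef_pos']),R.from_quat(np.r_[q[1:],q[0]]),o
def down(az,tilt=0):
    # tool x down, z axis horizontal at azimuth az deg; tilt deg about tool y (positive: see use)
    a=np.radians(az);z=np.array([np.cos(a),np.sin(a),0]);x=np.array([0,0,-1.]);y=np.cross(z,x)
    return R.from_matrix(np.stack([x,y,z],1))*R.from_euler('y',tilt,degrees=True)
def plan(wps,start=None):
    """wps: (pos,Rot,nrows,claw) -> rows; straight line interpolation"""
    p,r,_=pose() if start is None else (*start,0)
    rows=[]
    for P,Q,n,cl in wps:
        p0,r0=p,r;rv=(r0.inv()*Q).as_rotvec()
        for i in range(1,n+1):
            t=i/n;pt=p0+(np.array(P)-p0)*t;rt=r0*R.from_rotvec(rv*t)
            d=np.round(r.inv().apply(pt-p),4);w=np.round((r.inv()*rt).as_rotvec(degrees=True),1)
            if i==n:w=np.round((r.inv()*rt).as_rotvec(degrees=True),2)
            rows.append([*(float(v)+0. for v in d),*(float(v)+0. for v in w),cl])
            p=p+r.apply(d);r=r*R.from_rotvec(w,degrees=True)
    for x in range(0,len(rows),10): print(rows[x:x+10])
    a=np.array(rows);print('max',abs(a[:,:3]).max(),np.linalg.norm(a[:,:3],axis=1).max(),abs(a[:,3:6]).max(),'n',len(rows))
    return rows
E
python3 - <<'E'
from h import *
plan([((.25,.50,.43),down(-24.2),4,1),((.42,.25,.43),down(-40),6,1),((.50,0,.43),down(-60),6,0),((.53,-.22,.36),down(-81.5),5,0)])
E
```

```text
[[-0.0471, -0.0041, 0.0057, 0.0, 0.0, 0.0, 1], [-0.0471, -0.004, 0.0057, 0.0, 0.0, 0.0, 1], [-0.0471, -0.0041, 0.0058, 0.0, 0.0, 0.1, 1], [-0.0471, -0.004, 0.0057, -0.02, -0.02, -0.02, 1], [0.0, -0.0264, 0.0429, 2.6, 0.0, 0.0, 1], [0.0, -0.0244, 0.0441, 2.7, 0.0, 0.0, 1], [0.0, -0.0223, 0.0452, 2.6, 0.0, 0.0, 1], [0.0, -0.0203, 0.0461, 2.6, 0.0, 0.0, 1], [0.0, -0.0181, 0.047, 2.7, 0.0, 0.0, 1], [0.0, -0.0159, 0.0478, 2.6, 0.0, 0.0, 1]]
[[0.0, -0.0233, 0.037, 3.3, 0.0, 0.0, 0], [0.0, -0.0212, 0.0383, 3.4, 0.0, 0.0, 0], [0.0, -0.0189, 0.0395, 3.3, 0.0, 0.0, 0], [0.0, -0.0165, 0.0405, 3.3, 0.0, 0.0, 0], [0.0, -0.0142, 0.0414, 3.4, 0.0, 0.0, 0], [0.0, -0.0118, 0.0421, 3.3, 0.0, 0.0, 0], [0.014, -0.0168, 0.0411, 4.3, 0.0, 0.0, 0], [0.014, -0.0137, 0.0423, 4.3, 0.0, 0.0, 0], [0.014, -0.0104, 0.0431, 4.3, 0.0, 0.0, 0], [0.014, -0.0072, 0.0438, 4.3, 0.0, 0.0, 0]]
[[0.014, -0.0039, 0.0443, 4.3, 0.0, 0.0, 0]]
max 0.0478 0.0504016864797201 4.3 n 21
```

>>> {"method": "drive_tool", "body": {
  "increments": [
    [-0.047, -0.004, 0.006, 0, 0, 0, 1],
    [-0.047, -0.004, 0.006, 0, 0, 0, 1],
    [-0.047, -0.004, 0.006, 0, 0, 0, 1],
    [-0.047, -0.004, 0.006, 0, 0, 0, 1],
    [0, -0.026, 0.043, 2.6, 0, 0, 1],
    [0, -0.024, 0.044, 2.7, 0, 0, 1],
    [0, -0.022, 0.045, 2.6, 0, 0, 1],
    [0, -0.02, 0.046, 2.6, 0, 0, 1],
    [0, -0.018, 0.047, 2.7, 0, 0, 1],
    [0, -0.016, 0.048, 2.6, 0, 0, 1]
  ]
}}

```text
time_s: 1.4
eef_pos: [0.4222, 0.2497, 0.4301]
eef_rot: [0.664, 0.242, 0.664, -0.242]
wrist_force: [1.0, 0.4, 0.4]
opening: 0.998
```

>>> {"method": "drive_tool", "body": {
  "increments": [
    [0, -0.023, 0.037, 3.3, 0, 0, 0],
    [0, -0.021, 0.038, 3.4, 0, 0, 0],
    [0, -0.019, 0.04, 3.3, 0, 0, 0],
    [0, -0.017, 0.041, 3.3, 0, 0, 0],
    [0, -0.014, 0.041, 3.4, 0, 0, 0],
    [0, -0.012, 0.042, 3.3, 0, 0, 0],
    [0.014, -0.017, 0.041, 4.3, 0, 0, 0],
    [0.014, -0.014, 0.042, 4.3, 0, 0, 0],
    [0.014, -0.01, 0.043, 4.3, 0, 0, 0],
    [0.014, -0.007, 0.044, 4.3, 0, 0, 0]
  ]
}}

```text
time_s: 2.65
eef_pos: [0.5254, -0.1762, 0.3735]
eef_rot: [0.552, 0.442, 0.552, -0.442]
wrist_force: [-1.0, 0.3, 0.7]
opening: 0.497
```

Run:
```python
from h import *
import pickle
p,r,o=pose();print(p,r.as_matrix().round(3),o['time_s'],o['q'].round(2),o['opening'])
w=camera('wrist');w['T']=np.vstack([np.c_[r.as_matrix(),p],[0,0,0,1]])@w['hand_eye'];save(w,'w1');pickle.dump(w,open('w1.pkl','wb'))
save(camera('scene'),'s1')
```

```text
[ 0.52540317 -0.17615008  0.37354463] [[-0.     0.976  0.219]
 [ 0.     0.219 -0.976]
 [-1.    -0.    -0.   ]] 2.65 [-0.54  0.06  1.48  0.    1.6  -0.76] 0.4972833181308409
```

View pics/w1.png

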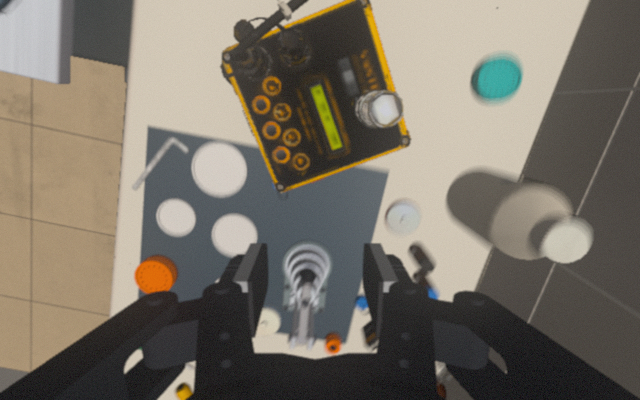

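View pics/s1.png

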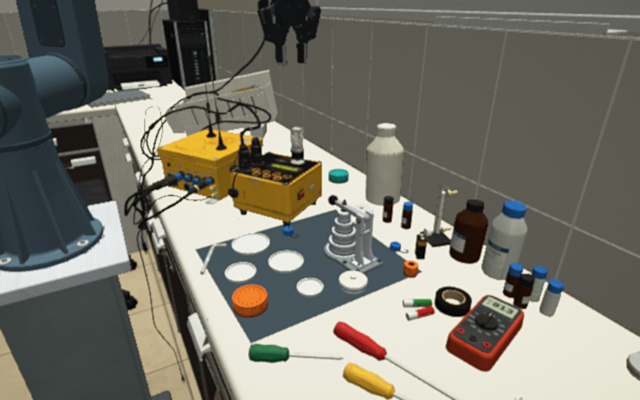

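Run:
```python
from h import *
import pickle
w=pickle.load(open('w1.pkl','rb'));P=cloud(w,w['T'])
a=w['img'][225:355,250:400,::-1];cv2.imwrite('pics/w1z.png',cv2.resize(a,None,fx=4.5,fy=4.5,interpolation=2))
# bar-top points
k=(P[...,2]>.107)&(P[...,2]<.125)&(abs(P[...,0]-.56)<.06)&(P[...,1]<-.29)&(P[...,1]>-.43)
x=P[k];v=w['img'][k].mean(1)
for y in np.arange(-.30,-.43,-.01):
    m=(x[:,1]<y)&(x[:,1]>y-.01);print(round(y,3),m.sum(),m.any() and (x[m].min(0).round(4),x[m].max(0).round(4),v[m].mean().round()))
# dishes from wrist: rims/white mask
hsv=cv2.cvtColor(w['img'],cv2.COLOR_RGB2HSV)
for c0,nm in(((218,168),'filter'),((235,234),'fine'),((176,217),'coarse')):
    m=((hsv[...,2]>165)&(hsv[...,1]<50)).astype('uint8');n,l,st,ce=cv2.connectedComponentsWithStats(m)
    i=l[c0[1],c0[0]];q=P[l==i];print(nm,st[i],((q.min(0)+q.max(0))/2).round(4),np.ptp(q,0).round(4))
```

```text
-0.3 128 (array([ 0.5383, -0.31  ,  0.1071]), array([ 0.5592, -0.3014,  0.1201]), np.float64(95.0))
-0.31 96 (array([ 0.5386, -0.3198,  0.1107]), array([ 0.5596, -0.3101,  0.1205]), np.float64(54.0))
-0.32 50 (array([ 0.5459, -0.3298,  0.109 ]), array([ 0.557 , -0.321 ,  0.1153]), np.float64(98.0))
-0.33 68 (array([ 0.5453, -0.3399,  0.1112]), array([ 0.5579, -0.33  ,  0.1158]), np.float64(152.0))
-0.34 91 (array([ 0.5476, -0.3498,  0.1086]), array([ 0.5601, -0.3402,  0.1245]), np.float64(132.0))
-0.35 39 (array([ 0.5484, -0.3599,  0.1116]), array([ 0.5609, -0.35  ,  0.1232]), np.float64(109.0))
-0.36 60 (array([ 0.5505, -0.37  ,  0.1106]), array([ 0.5622, -0.3603,  0.1149]), np.float64(139.0))
-0.37 61 (array([ 0.5514, -0.3799,  0.1114]), array([ 0.5639, -0.3703,  0.1154]), np.float64(142.0))
-0.38 60 (array([ 0.5529, -0.39  ,  0.1114]), array([ 0.565 , -0.3801,  0.115 ]), np.float64(142.0))
-0.39 102 (array([ 0.5495, -0.4   ,  0.1071]), array([ 0.5795, -0.3901,  0.1207]), np.float64(123.0))
-0.4 216 (array([ 0.5433, -0.4099,  0.1072]), array([ 0.5807, -0.4   ,  0.1217]), np.float64(132.0))
-0.41 57 (array([ 0.545 , -0.4177,  0.1113]), array([ 0.5771, -0.4101,  0.1208]), np.float64(169.0))
-0.42 0 False
filter [ 192  143   55   53 2285] [nan nan nan] [nan nan nan]
fine [ 212  215   45   41 1380] [nan nan nan] [nan nan nan]
coarse [ 157  200   38   35 1077] [nan nan nan] [nan nan nan]
```

View pics/w1z.png

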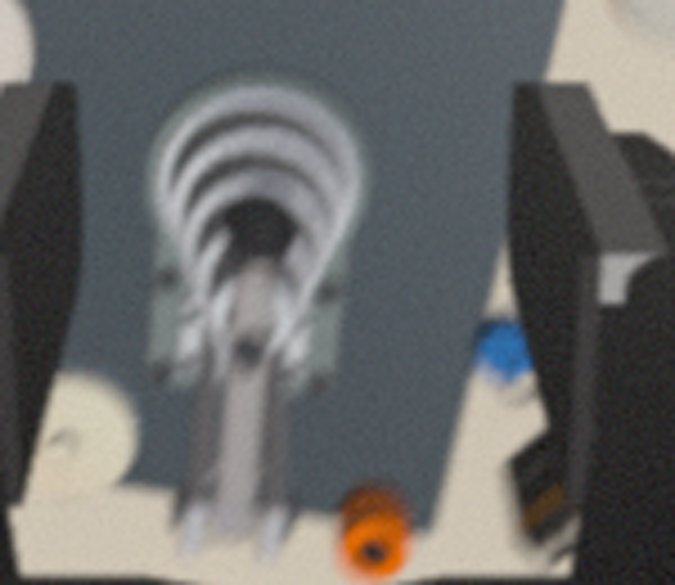

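Run:
```python
from h import *
D=down(-81.5)
r=plan([((.548,-.312,.18),D,4,0),((.548,-.312,.109),D,3,0)])
h=np.array([.146,-.989,0]);H=np.array([.562,-.407,.1085])
W=[(H+.096*(-h*np.cos(t)+np.array([0,0,np.sin(t)])),D,1,-1) for t in np.linspace(0,1.9,15)[1:]]
plan(W,start=(np.array([.548,-.312,.109]),D))
```

```text
[[0.0478, -0.0013, 0.034, 1.0, 0.0, 0.1, 0], [0.0477, -0.0008, 0.034, 1.0, -0.1, 0.0, 0], [0.0478, -0.0002, 0.034, 1.0, 0.0, 0.1, 0], [0.0478, 0.0002, 0.034, 0.95, -0.01, 0.03, 0], [0.0237, 0.0, 0.0, 0.0, 0.0, 0.0, 0], [0.0236, 0.0, 0.0, 0.0, 0.0, 0.0, 0], [0.0237, 0.0, -0.0001, 0.0, 0.0, 0.0, 0]]
max 0.0478 0.05867307730126314 1.0 n 7
[[-0.0125, 0.0, 0.0009, 0.0, 0.0, 0.0, -1], [-0.0127, 0.0, 0.0027, 0.0, 0.0, 0.0, -1], [-0.0123, 0.0, 0.0043, 0.0, 0.0, 0.0, -1], [-0.0116, 0.0, 0.006, 0.0, 0.0, 0.0, -1], [-0.0107, -0.0001, 0.0074, 0.0, 0.0, 0.0, -1], [-0.0095, 0.0, 0.0089, 0.0, 0.0, 0.0, -1], [-0.0083, 0.0, 0.01, 0.0, 0.0, 0.0, -1], [-0.0068, 0.0, 0.0111, 0.0, 0.0, 0.0, -1], [-0.0053, 0.0, 0.0119, 0.0, 0.0, 0.0, -1], [-0.0036, -0.0001, 0.0125, 0.0, 0.0, 0.0, -1]]
[[-0.0019, 0.0, 0.0129, 0.0, 0.0, 0.0, -1], [-0.0001, 0.0, 0.013, 0.0, 0.0, 0.0, -1], [0.0016, 0.0, 0.0129, 0.0, 0.0, 0.0, -1], [0.0034, -0.0001, 0.0126, 0.0, 0.0, 0.0, -1]]
max 0.013 0.013059862173851605 0.0 n 14
```

>>> {"method": "drive_tool", "body": {
  "increments": [
    [0.048, -0.001, 0.034, 1, 0, 0, 0],
    [0.048, -0.001, 0.034, 1, 0, 0, 0],
    [0.048, 0, 0.034, 1, 0, 0, 0],
    [0.047, 0, 0.034, 1, 0, 0, 0],
    [0, 0, 0, 0, 0, 0, 0]
  ]
}}

```text
time_s: 3.38
eef_pos: [0.5476, -0.3079, 0.1777]
eef_rot: [0.533, 0.461, 0.54, -0.461]
wrist_force: [0.6, 0.8, -0.1]
opening: 0.495
```

```bash
cat >> h.py <<'E'
def wshot(n):
    import pickle
    p,r,o=pose();w=camera('wrist');w['T']=np.vstack([np.c_[r.as_matrix(),p],[0,0,0,1]])@w['hand_eye'];save(w,n);pickle.dump(w,open(n+'.pkl','wb'))
    print(n,p.round(4),o['time_s'],o['wrist_force'],o['opening']);return w,cloud(w,w['T'])
E
python3 - <<'E'
from h import *
w,P=wshot('w2')
E
```

```text
w2 [ 0.5476 -0.3079  0.1777] 3.375 [ 0.58365762  0.84979493 -0.10959885] 0.49524718456687566
```

View pics/w2.png

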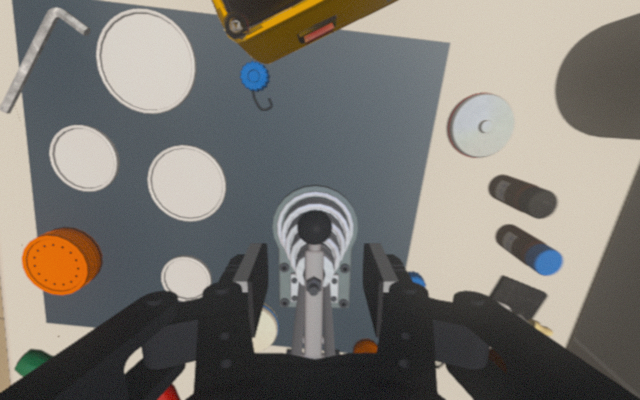

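Run:
```python
from h import *
import pickle
w=pickle.load(open('w2.pkl','rb'));P=cloud(w,w['T'])
k=np.zeros(P.shape[:2],bool);k[205:250,292:340]=1;k&=(w['img'].max(-1)<70)&(P[...,2]>.09)
q=P[k];from scipy.optimize import least_squares
s=least_squares(lambda b:np.linalg.norm(q-b,axis=1)-.011,[.548,-.312,.108]);print('ball',s.x.round(4),k.sum(),s.cost)
hsv=cv2.cvtColor(w['img'],cv2.COLOR_RGB2HSV)
m=((hsv[...,2]>150)&(hsv[...,1]<60)).astype('uint8');n,l,st,ce=cv2.connectedComponentsWithStats(m)
def onz(u,v,z):
    r=w['T'][:3,:3]@np.array([(u-w['cx'])/w['fx'],(v-w['cy'])/w['fy'],1]);o=w['T'][:3,3];return o+r*(z-o[2])/r[2]
for c0,nm in(((146,60),'filter'),((187,183),'fine'),((83,158),'coarse'),((186,278),'inlet')):
    i=l[c0[1],c0[0]];cn=max(cv2.findContours((l==i).astype('uint8'),0,1)[0],key=len)[:,0]
    B=np.array([onz(u,v,.004)[:2] for u,v in cn]);(cx,cy),rad=cv2.minEnclosingCircle((B*1000).astype('float32'));print(nm,st[i],cx,cy,2*rad)
p,r,o=pose();D=down(-81.5);plan([((.548,-.312,.109),D,4,0)])
```

```text
ball [ 0.5485 -0.3131  0.1084] 888 9.044625603898547e-05
filter [  96    8   99  106 7986] 391.1761474609375 -227.4031219482422 82.74481964111328
fine [ 147  145   79   76 4642] 430.8101501464844 -326.83001708984375 71.60468292236328
coarse [  49  125   68   66 3444] 337.1622009277344 -317.73577880859375 60.6434440612793
inlet [ 161  257   50   44 1611] 435.5016784667969 -424.1374816894531 49.48733901977539
[[0.018, -0.0004, 0.0011, 0.1, -0.1, 0.0, 0], [0.018, -0.0003, 0.001, 0.0, 0.0, 0.1, 0], [0.0179, -0.0004, 0.0011, 0.1, -0.1, 0.0, 0], [0.018, -0.0004, 0.001, 0.04, -0.04, 0.08, 0]]
max 0.018 0.01803801541190161 0.1 n 4
```

>>> {"method": "drive_tool", "body": {
  "increments": [
    [0.018, 0, 0.001, 0, 0, 0, 0],
    [0.018, 0, 0.001, 0, 0, 0, 0],
    [0.018, 0, 0.001, 0, 0, 0, 0],
    [0.016, 0, 0.001, 0, 0, 0, 0],
    [0, 0, 0, 0, 0, 0, -1],
    [0, 0, 0, 0, 0, 0, -1],
    [0, 0, 0, 0, 0, 0, -1],
    [0, 0, 0, 0, 0, 0, -1]
  ]
}}

```text
time_s: 4.42
eef_pos: [0.5473, -0.3119, 0.112]
eef_rot: [0.534, 0.459, 0.54, -0.461]
wrist_force: [-11.1, 0.9, -0.5]
opening: 0.215
```

>>> {"method": "drive_tool", "body": {
  "increments": [
    [0, -0.001, 0, 0, 0, 0, -1],
    [0, 0, 0, 0, 0, 0, -1]
  ]
}}

```text
time_s: 4.68
eef_pos: [0.5472, -0.3119, 0.1123]
eef_rot: [0.535, 0.46, 0.539, -0.461]
wrist_force: [-8.8, 1.3, -0.2]
opening: 0.213
```

```bash
python3 - <<'E'
from h import *
w,P=wshot('w3');save(camera('scene'),'s3')
E
python3 -c "
import cv2;a=cv2.imread('pics/s3.png')[150:290,270:430];cv2.imwrite('pics/s3z.png',cv2.resize(a,None,fx=4,fy=4))"
```

```text
w3 [ 0.5472 -0.3119  0.1123] 4.675 [-8.80197419  1.30275938 -0.22628639] 0.2130937872016585
```

View pics/s3z.png

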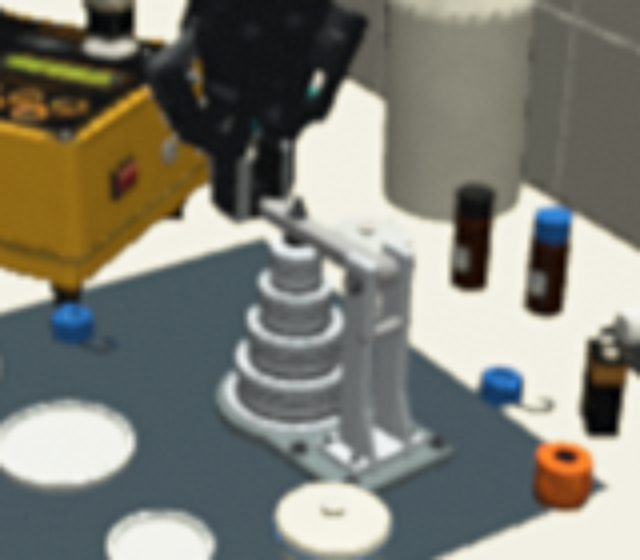

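View pics/w3.png

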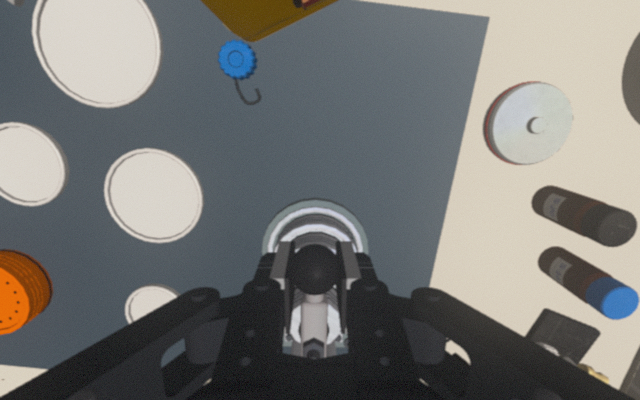

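>>> {"method": "drive_tool", "body": {
  "increments": [
    [-0.0125, 0, 0.001, 0, 0, 0, -1],
    [-0.0125, 0, 0.0025, 0, 0, 0, -1],
    [-0.0125, 0, 0.0045, 0, 0, 0, -1],
    [-0.0115, 0, 0.006, 0, 0, 0, -1],
    [-0.0105, 0, 0.0075, 0, 0, 0, -1]
  ]
}}

```text
time_s: 5.4
eef_pos: [0.5511, -0.339, 0.172]
eef_rot: [0.537, 0.459, 0.535, -0.463]
wrist_force: [-6.3, -0.2, -2.2]
opening: 0.212
```

>>> {"method": "drive_tool", "body": {
  "increments": [
    [-0.0095, 0, 0.009, 0, 0, 0, -1],
    [-0.008, 0, 0.01, 0, 0, 0, -1],
    [-0.007, 0, 0.011, 0, 0, 0, -1],
    [-0.005, 0, 0.012, 0, 0, 0, -1],
    [-0.0035, 0, 0.0125, 0, 0, 0, -1],
    [-0.002, 0, 0.013, 0, 0, 0, -1]
  ]
}}

```text
time_s: 6.15
eef_pos: [0.5635, -0.4014, 0.2079]
eef_rot: [0.537, 0.46, 0.537, -0.46]
wrist_force: [-0.6, -0.5, 0.5]
opening: 0.001
```

```bash
python3 - <<'E'
from h import *
w,P=wshot('w4');save(camera('scene'),'s4')
E
python3 -c "
import cv2;a=cv2.imread('pics/s4.png')[130:290,270:430];cv2.imwrite('pics/s4z.png',cv2.resize(a,None,fx=3.7,fy=3.7))"
```

```text
w4 [ 0.5635 -0.4014  0.2079] 6.15 [-0.58891807 -0.45348911  0.49089711] 0.0012207841577612844
```

View pics/s4z.png

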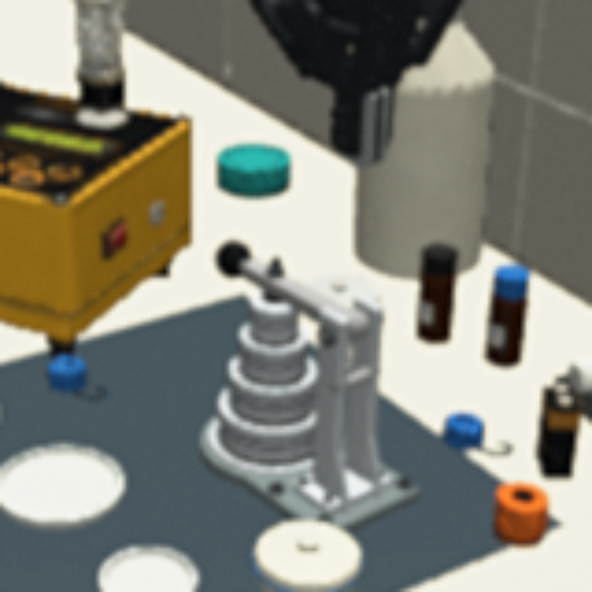

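View pics/w4.png

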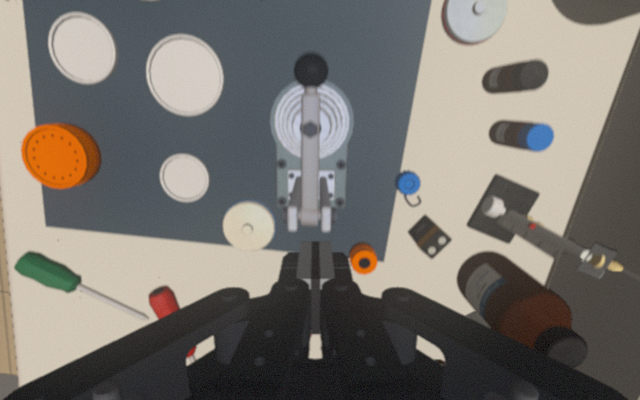

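Run:
```python
from h import *
D=down(-81.5)
p,r,o=pose();print(r.as_matrix().round(3))
plan([((.5485,-.3125,.205),D,3,0)])
```

```text
[[ 0.     0.988  0.151]
 [-0.001  0.151 -0.988]
 [-1.     0.     0.001]]
[[0.0009, -0.0003, -0.0303, 0.1, 0.0, 0.0, 0], [0.0009, -0.0005, -0.0303, 0.0, 0.0, 0.0, 0], [0.0009, -0.0004, -0.0303, 0.11, 0.04, 0.0, 0]]
max 0.0303 0.030317486703221295 0.11 n 3
```

>>> {"method": "drive_tool", "body": {
  "increments": [
    [0, -0.0005, -0.03, 0, 0, 0, 0],
    [0, -0.0005, -0.03, 0, 0, 0, 0],
    [0, 0, -0.03, 0, 0, 0, 0],
    [0.03, 0, 0, 0, 0, 0, 0],
    [0, 0, 0, 0, 0, 0, 0],
    [0, 0, 0, 0, 0, 0, 0]
  ]
}}

```text
time_s: 7.0
eef_pos: [0.5488, -0.3121, 0.1783]
eef_rot: [0.537, 0.46, 0.537, -0.46]
wrist_force: [0.4, 0.2, -0.4]
opening: 0.499
```

```bash
cat >> h.py <<'E'
def ball(w,P,g=(.548,-.312,.108)):
    from scipy.optimize import least_squares
    q=P[(w['img'].max(-1)<75)&(np.linalg.norm(P-np.array(g),axis=-1)<.018)]
    s=least_squares(lambda b:np.linalg.norm(q-b,axis=1)-.011,g,loss='soft_l1',f_scale=.002);print('ball',s.x.round(4),len(q))
E
python3 - <<'E'
from h import *
w,P=wshot('w5');ball(w,P)
plan([((.5485,-.3128,.098),down(-81.5),5,0)])
E
```

```text
w5 [ 0.5488 -0.3121  0.1783] 7.0 [ 0.43546117  0.19132631 -0.36011698] 0.4990442238543549
ball [ 0.5485 -0.3131  0.1085] 890
[[0.0162, -0.0001, 0.0, 0.1, 0.0, 0.0, 0], [0.0161, -0.0002, 0.0001, 0.0, 0.0, 0.0, 0], [0.0162, -0.0001, 0.0, 0.1, 0.0, 0.0, 0], [0.0162, -0.0001, 0.0, 0.0, 0.0, 0.0, 0], [0.0161, -0.0002, 0.0, 0.05, 0.06, -0.05, 0]]
max 0.0162 0.016200308639035245 0.1 n 5
```

View pics/w5.png

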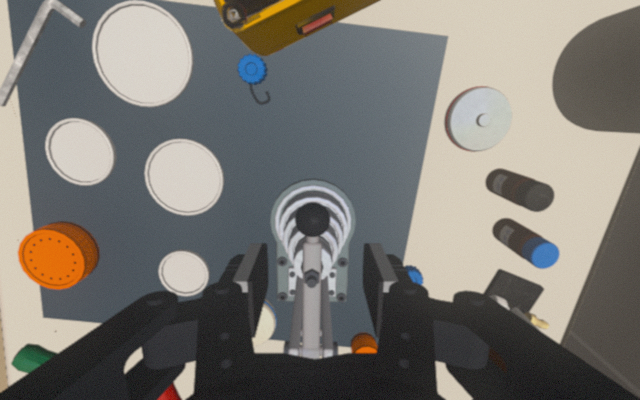

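>>> {"method": "drive_tool", "body": {
  "increments": [
    [0.016, 0, 0, 0, 0, 0, 0],
    [0.016, 0, 0, 0, 0, 0, 0],
    [0.016, 0, 0, 0, 0, 0, 0],
    [0.016, 0, 0.001, 0, 0, 0, 0],
    [0.016, 0, 0, 0, 0, 0, 0],
    [0, 0, 0, 0, 0, 0, 0],
    [0, 0, 0, 0, 0, 0, -1],
    [0, 0, 0, 0, 0, 0, -1],
    [0, 0, 0, 0, 0, 0, -1],
    [0, 0, 0, 0, 0, 0, -1]
  ]
}}

```text
time_s: 8.3
eef_pos: [0.5473, -0.3132, 0.0985]
eef_rot: [0.536, 0.459, 0.538, -0.461]
wrist_force: [-8.3, -1.3, 3.3]
opening: 0.218
```

>>> {"method": "drive_tool", "body": {
  "increments": [
    [-0.0125, -0.0015, 0.001, 0, 0, 0, -1],
    [-0.0125, 0, 0.0025, 0, 0, 0, -1],
    [-0.0125, 0, 0.0045, 0, 0, 0, -1],
    [-0.0115, 0, 0.006, 0, 0, 0, -1]
  ]
}}

```text
time_s: 8.8
eef_pos: [0.5492, -0.3276, 0.1479]
eef_rot: [0.537, 0.46, 0.537, -0.461]
wrist_force: [-1.3, -4.0, -6.3]
opening: 0.222
```

```bash
python3 - <<'E'
from h import *
w,P=wshot('w6');save(camera('scene'),'s6')
E
python3 -c "
import cv2,numpy as np;a=cv2.imread('pics/s6.png')[130:290,270:430];b=cv2.imread('pics/w6.png')[150:390,190:450];cv2.imwrite('pics/s6z.png',np.hstack([cv2.resize(a,(400,400)),cv2.resize(b,(400,400))]))"
```

```text
w6 [ 0.5492 -0.3276  0.1479] 8.8 [-1.29712342 -3.98290627 -6.32684094] 0.2217180877683399
```

View pics/s6z.png

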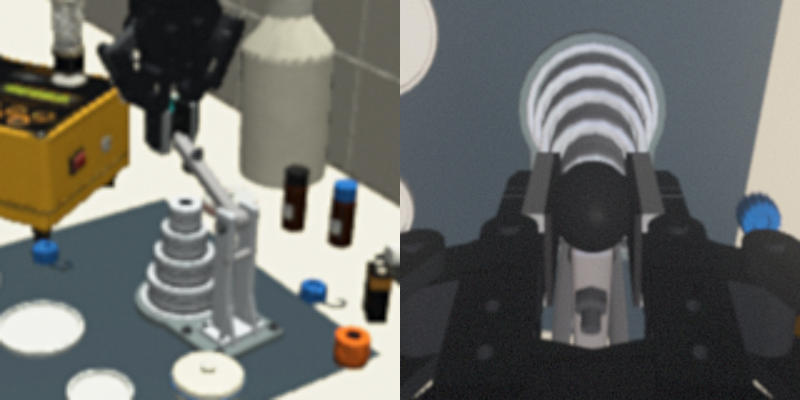

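Run:
```python
import numpy as np
t=np.linspace(.55,1.9,12);print(np.c_[-96*np.diff(np.sin(t)),-96*np.diff(np.cos(t))].round(1).tolist())
```

```text
[[-9.6, 6.8], [-8.7, 7.9], [-7.7, 8.9], [-6.6, 9.8], [-5.3, 10.5], [-4.0, 11.1], [-2.6, 11.5], [-1.2, 11.7], [0.3, 11.8], [1.7, 11.7], [3.1, 11.4]]
```

>>> {"method": "drive_tool", "body": {
  "increments": [
    [-0.0095, 0, 0.007, 0, 0, 0, -1],
    [-0.0085, 0, 0.008, 0, 0, 0, -1],
    [-0.0075, 0, 0.009, 0, 0, 0, -1],
    [-0.0065, 0, 0.01, 0, 0, 0, -1]
  ]
}}

```text
time_s: 9.4
eef_pos: [0.554, -0.3621, 0.1767]
eef_rot: [0.536, 0.46, 0.537, -0.461]
wrist_force: [4.5, -5.4, -18.7]
opening: 0.102
```

>>> {"method": "drive_tool", "body": {
  "increments": [
    [0.007, 0, -0.01, 0, 0, 0, -1],
    [0.008, 0, -0.009, 0, 0, 0, -1],
    [0.009, 0, -0.008, 0, 0, 0, -1],
    [0.01, 0, -0.007, 0, 0, 0, -1],
    [0.011, 0, -0.006, 0, 0, 0, -1],
    [0.012, 0, -0.005, 0, 0, 0, -1],
    [0.012, 0, -0.003, 0, 0, 0, -1]
  ]
}}

```text
time_s: 10.28
eef_pos: [0.5532, -0.328, 0.123]
eef_rot: [0.547, 0.457, 0.525, -0.464]
wrist_force: [-19.7, -20.6, 77.5]
opening: 0.001
```

```bash
python3 - <<'E'
from h import *
import pickle
w,P=wshot('w7');save(camera('scene'),'s7')
c=pickle.load(open('top0.pkl','rb'));P=cloud(c)
# heights map along hand area: x .45-.65, y -.3..0
for x in np.arange(.42,.68,.04):
    print(round(x,2),[ (lambda q: round(float(q.max()),2) if len(q) else 0)(P[(abs(P[...,0]-x)<.02)&(abs(P[...,1]-y)<.015)][:,2]) for y in np.arange(-.29,0,.03)])
E
python3 -c "
import cv2,numpy as np;a=cv2.imread('pics/s7.png')[130:290,270:430];b=cv2.imread('pics/w7.png')[150:390,190:450];cv2.imwrite('pics/s7z.png',np.hstack([cv2.resize(a,(400,400)),cv2.resize(b,(400,400))]))"
```

```text
w7 [ 0.5532 -0.328   0.123 ] 10.275 [-19.71469735 -20.57168853  77.5319597 ] 0.0007700317133479717
0.42 [0.01, 0.01, 0.01, 0.01, 0.01, 0.12, 0.14, 0.21, 0.14, 0.01]
0.46 [0.01, 0.01, 0.02, 0.12, 0.12, 0.12, 0.15, 0.21, 0.21, 0.2]
0.5 [0.01, 0.01, 0.09, 0.12, 0.12, 0.12, 0.12, 0.18, 0.2, 0.2]
0.54 [0.12, 0.01, 0.01, 0.12, 0.12, 0.12, 0.2, 0.2, 0.12, 0.12]
0.58 [0.01, 0.01, 0.01, 0.01, 0.12, 0.12, 0.21, 0.2, 0.12, 0.12]
0.62 [0.01, 0.01, 0.01, 0.01, 0.01, 0.12, 0.12, 0.12, 0.0, 0.0]
0.66 [0.01, 0.03, 0.03, 0.02, 0.0, 0.01, 0.01, 0.01, 0.01, 0.01]
```

View pics/s7z.png

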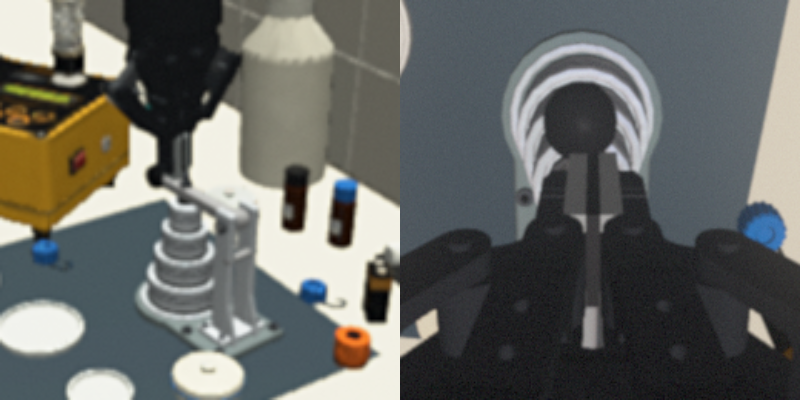

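>>> {"method": "drive_tool", "body": {
  "increments": [
    [-0.03, 0, 0, 0, 0, 0, -1],
    [-0.03, 0, 0, 0, 0, 0, 0],
    [-0.02, 0, -0.015, 0, 0, 0, 0],
    [0, 0, 0, 0, 0, 0, 0]
  ]
}}

```text
time_s: 10.88
eef_pos: [0.5471, -0.2989, 0.1935]
eef_rot: [0.539, 0.46, 0.535, -0.46]
wrist_force: [-0.1, -0.3, -0.9]
opening: 0.497
```

```bash
python3 - <<'E'
from h import *
w,P=wshot('w8');save(camera('scene'),'s8');ball(w,P)
E
python3 -c "
import cv2,numpy as np;a=cv2.imread('pics/s8.png')[130:290,270:430];b=cv2.imread('pics/w8.png')[150:390,190:450];cv2.imwrite('pics/s8z.png',np.hstack([cv2.resize(a,(400,400)),cv2.resize(b,(400,400))]))"
```

```text
w8 [ 0.5471 -0.2989  0.1935] 10.875 [-0.07134635 -0.32936555 -0.88005899] 0.4974837260938645
ball [ 0.5486 -0.3132  0.1084] 765
```

View pics/s8z.png

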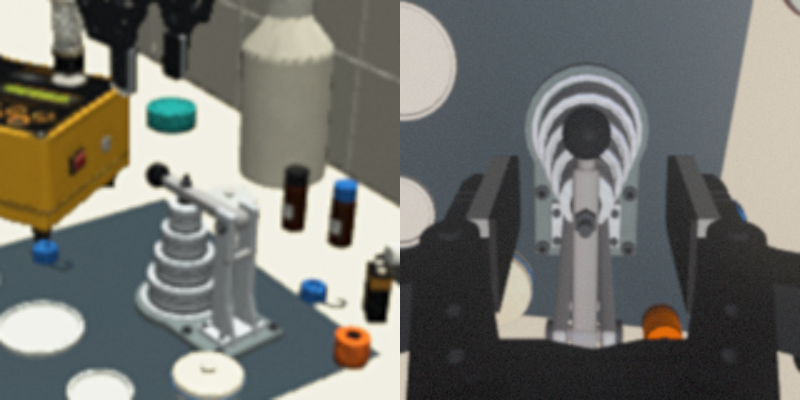

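```bash
cat > arc.py <<'E'
from h import *
B=np.array([.5486,-.3132,.1082]);h=np.array([.148,-.989,0]);H=B+.096*h
def tp(t,tilt,back=.009):
    D=down(-81.5,tilt);b=H+.096*(-h*np.cos(t)+np.array([0,0,np.sin(t)]));return b+D.apply([back,0,0]),D
E
python3 - <<'E'
from arc import *
P0,D0=tp(0,-20)
pre=P0-D0.apply([.075,0,0])
plan([(pre,D0,4,0)])
plan([(P0,D0,5,0)],start=(pre,D0))
W=[(*tp(t,-20+np.degrees(t)*.75),1,-1) for t in np.arange(.1,1.95,.1)]
plan(W,start=(P0,D0)); print(P0,pre)
E
```

```text
[[0.005, 0.0002, -0.0019, 0.1, -5.0, 0.0, 0], [0.0048, 0.0002, -0.0024, 0.0, -5.0, -0.1, 0], [0.0046, 0.0002, -0.0027, 0.1, -5.0, 0.0, 0], [0.0043, 0.0002, -0.0032, 0.09, -4.94, -0.02, 0]]
max 0.005 0.005370288632839021 5.0 n 4
[[0.015, 0.0, 0.0, 0.0, 0.0, 0.0, 0], [0.015, 0.0, 0.0, 0.0, 0.0, 0.0, 0], [0.015, 0.0, 0.0, 0.0, 0.0, 0.0, 0], [0.015, 0.0, 0.0, 0.0, 0.0, 0.0, 0], [0.015, 0.0, 0.0, 0.0, 0.0, 0.0, 0]]
max 0.015 0.015 0.0 n 5
[[-0.0089, 0.0, 0.0031, 0.0, 4.3, 0.0, -1], [-0.0087, 0.0, 0.0032, 0.0, 4.29, 0.0, -1], [-0.0087, 0.0, 0.0035, 0.0, 4.3, 0.0, -1], [-0.0086, 0.0, 0.0037, 0.0, 4.3, 0.0, -1], [-0.0084, 0.0, 0.0039, 0.0, 4.3, 0.0, -1], [-0.0084, 0.0, 0.0042, 0.0, 4.29, 0.0, -1], [-0.0082, 0.0, 0.0043, 0.0, 4.3, 0.0, -1], [-0.0081, 0.0, 0.0045, 0.0, 4.3, 0.0, -1], [-0.0079, 0.0, 0.0048, 0.0, 4.29, 0.0, -1], [-0.0078, 0.0, 0.0049, 0.0, 4.3, 0.0, -1]]
[[-0.0077, 0.0, 0.0051, 0.0, 4.3, 0.0, -1], [-0.0075, 0.0, 0.0054, 0.0, 4.3, 0.0, -1], [-0.0074, 0.0, 0.0055, 0.0, 4.29, 0.0, -1], [-0.0072, 0.0, 0.0056, 0.0, 4.3, 0.0, -1], [-0.0071, 0.0, 0.0059, 0.0, 4.3, 0.0, -1], [-0.0068, 0.0, 0.006, 0.0, 4.29, 0.0, -1], [-0.0068, 0.0, 0.0062, 0.0, 4.3, 0.0, -1], [-0.0065, 0.0, 0.0064, 0.0, 4.3, 0.0, -1], [-0.0064, 0.0, 0.0065, 0.0, 4.3, 0.0, -1]]
max 0.0089 0.00942443632266673 4.3 n 19
[ 0.54905498 -0.31624437  0.09974277] [ 0.54526345 -0.29087462  0.17021971]
```

>>> {"method": "drive_tool", "body": {
  "increments": [
    [0.005, -0.001, -0.002, 0, -5, 0, 0],
    [0.005, 0, -0.0025, 0, -5, 0, 0],
    [0.0045, 0, -0.0025, 0, -5, 0, 0],
    [0.0045, 0, -0.003, 0.2, -5, 0, 0],
    [0, 0, 0, 0, 0, 0, 0],
    [0, 0, 0, 0, 0, 0, 0]
  ]
}}

```text
time_s: 11.72
eef_pos: [0.5431, -0.2913, 0.1694]
eef_rot: [0.621, 0.375, 0.435, -0.534]
wrist_force: [0.3, 0.7, 0.2]
opening: 0.501
```

```bash
python3 - <<'E'
from arc import *
w,P=wshot('w9');ball(w,P);save(camera('scene'),'s9')
print(pose()[2]['q'].round(2))
P0,D0=tp(0,-20);plan([(P0,D0,5,0)])
E
python3 -c "
import cv2,numpy as np;a=cv2.imread('pics/s9.png')[90:290,230:430];b=cv2.imread('pics/w9.png')[150:390,190:450];cv2.imwrite('pics/s9z.png',np.hstack([cv2.resize(a,(400,400)),cv2.resize(b,(400,400))]))"
```

```text
w9 [ 0.5431 -0.2913  0.1694] 11.725 [0.31178063 0.69872144 0.2008445 ] 0.5014528777482237
ball [ 0.5486 -0.3131  0.1084] 964
[-0.55  0.25  1.73 -0.32  0.96 -0.55]
[[0.0149, 0.0004, -0.0001, 0.0, 0.0, 0.0, 0], [0.0149, 0.0004, -0.0001, 0.0, 0.0, 0.0, 0], [0.0149, 0.0005, -0.0001, 0.0, 0.0, -0.1, 0], [0.0149, 0.0004, -0.0002, 0.0, 0.0, 0.0, 0], [0.0149, 0.0004, -0.0001, 0.0, -0.02, 0.0, 0]]
max 0.0149 0.014908722279256529 0.1 n 5
```

View pics/s9z.png

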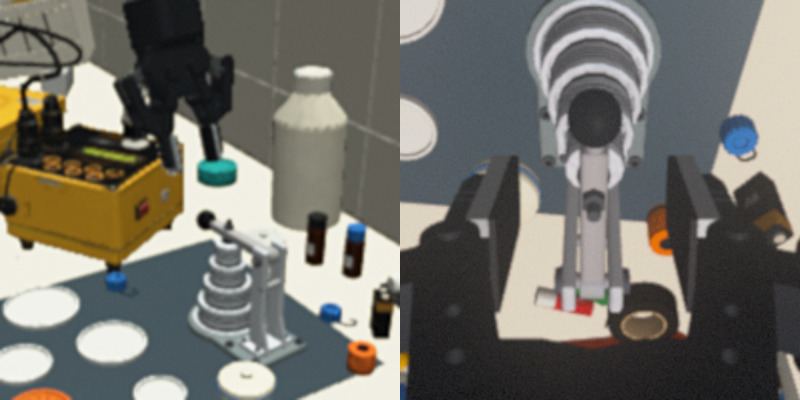

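>>> {"method": "drive_tool", "body": {
  "increments": [
    [0.015, 0.001, 0, 0, 0, 0, 0],
    [0.015, 0, 0, 0, 0, 0, 0],
    [0.015, 0, 0, 0, 0, 0, 0],
    [0.015, 0, 0, 0, 0, 0, 0],
    [0.0145, 0, 0, 0, 0, 0, 0],
    [0, 0, 0, 0, 0, 0, -1],
    [0, 0, 0, 0, 0, 0, -1],
    [0, 0, 0, 0, 0, 0, -1],
    [0, 0, 0, 0, 0, 0, -1]
  ]
}}

```text
time_s: 12.95
eef_pos: [0.5476, -0.3158, 0.0998]
eef_rot: [0.621, 0.374, 0.435, -0.534]
wrist_force: [-1.8, 1.6, -1.5]
opening: 0.22
```

Well centred this time (low force). Follow the arc with the tool turning.

>>> {"method": "drive_tool", "body": {
  "increments": [
    [-0.009, 0, 0.003, 0, 4.3, 0, -1],
    [-0.0085, 0, 0.003, 0, 4.3, 0, -1],
    [-0.0085, 0, 0.0035, 0, 4.3, 0, -1],
    [-0.0085, 0, 0.0035, 0, 4.3, 0, -1],
    [-0.0085, 0, 0.004, 0, 4.3, 0, -1]
  ]
}}

```text
time_s: 13.58
eef_pos: [0.5487, -0.3241, 0.1449]
eef_rot: [0.529, 0.468, 0.543, -0.454]
wrist_force: [-0.9, -3.5, -5.0]
opening: 0.217
```

>>> {"method": "drive_tool", "body": {
  "increments": [
    [-0.0085, 0, 0.004, 0, 4.3, 0, -1],
    [-0.008, 0, 0.0045, 0, 4.3, 0, -1],
    [-0.008, 0, 0.0045, 0, 4.3, 0, -1]
  ]
}}

```text
time_s: 13.95
eef_pos: [0.5507, -0.3388, 0.1677]
eef_rot: [0.464, 0.516, 0.6, -0.399]
wrist_force: [-1.9, 1.2, -4.9]
opening: 0.221
```

Run:
```python
from arc import *
p,r,o=pose();b=p-r.apply([.009,0,0]);d=b-H;th=np.arctan2(d[2],-d@h);print(th,np.linalg.norm(d), r.apply([1,0,0]).round(3),o['q'].round(2))
W=[(*tp(t,-20+np.degrees(t)*.75),1,-1) for t in np.arange(.9,2.05,.1)]
plan(W)
```

```text
0.785963546941733 0.09636728404135295 [-0.038  0.249 -0.968] [-0.81  0.52  1.33  0.15  1.5  -0.98]
[[-0.0089, 0.0017, 0.0057, 0.11, 4.08, 0.03, -1], [-0.0079, 0.0, 0.005, 0.0, 4.29, 0.0, -1], [-0.0076, 0.0, 0.0051, 0.0, 4.3, 0.0, -1], [-0.0076, 0.0, 0.0053, 0.0, 4.3, 0.0, -1], [-0.0073, 0.0, 0.0055, 0.0, 4.3, 0.0, -1], [-0.0072, 0.0, 0.0057, 0.0, 4.29, 0.0, -1], [-0.0071, 0.0, 0.0059, 0.0, 4.3, 0.0, -1], [-0.0069, 0.0, 0.006, 0.0, 4.3, 0.0, -1], [-0.0067, 0.0, 0.0062, 0.0, 4.29, 0.0, -1], [-0.0065, 0.0, 0.0064, 0.0, 4.3, 0.0, -1]]
[[-0.0064, 0.0, 0.0065, 0.0, 4.3, 0.0, -1], [-0.0062, 0.0, 0.0067, 0.0, 4.3, 0.0, -1]]
max 0.0089 0.01070467187726929 4.3 n 12
```

>>> {"method": "drive_tool", "body": {
  "increments": [
    [-0.008, 0, 0.005, 0, 4.3, 0, -1],
    [-0.008, 0, 0.005, 0, 4.3, 0, -1],
    [-0.0075, 0, 0.005, 0, 4.3, 0, -1],
    [-0.0075, 0, 0.0055, 0, 4.3, 0, -1]
  ]
}}

```text
time_s: 14.45
eef_pos: [0.5549, -0.3694, 0.1884]
eef_rot: [0.369, 0.569, 0.662, -0.318]
wrist_force: [-1.3, -1.4, -7.3]
opening: 0.219
```

```bash
cat > chk.py <<'E'
from arc import *
p,r,o=pose();b=p-r.apply([.009,0,0]);d=b-H;th=np.arctan2(d[2],-d@h);print(th,np.linalg.norm(d), r.apply([1,0,0]).round(3),o['q'].round(2),o['dq'].round(2))
E
python3 chk.py
```

```text
1.1941627929553635 0.0944863189492022 [-0.079  0.519 -0.851] [-0.89  0.72  1.06  0.28  1.84 -1.03] [-0.15  0.45 -0.59  0.26  0.68 -0.05]
```

>>> {"method": "drive_tool", "body": {
  "increments": [
    [-0.0075, 0, 0.0055, 0, 4.3, 0, -1],
    [-0.0075, 0, 0.0055, 0, 4.3, 0, -1],
    [-0.007, 0, 0.006, 0, 4.3, 0, -1],
    [-0.007, 0, 0.006, 0, 4.3, 0, -1]
  ]
}}

```text
time_s: 14.95
eef_pos: [0.5599, -0.4049, 0.1979]
eef_rot: [0.266, 0.61, 0.71, -0.229]
wrist_force: [-3.4, 0.9, -9.2]
opening: 0.221
```

```bash
python3 chk.py
```

```text
1.6039411467602436 0.09571109595373545 [-0.114  0.745 -0.657] [-0.95  0.98  0.73  0.43  2.18 -0.99] [-0.11  0.58 -0.69  0.33  0.61  0.16]
```

>>> {"method": "drive_tool", "body": {
  "increments": [
    [-0.0065, 0, 0.0072, 0, 2, 0, -1],
    [-0.006, 0, 0.0074, 0, 2, 0, -1],
    [-0.006, 0, 0.0076, 0, 2, 0, -1],
    [-0.005, 0, 0.008, 0, 1, 0, -1]
  ]
}}

```text
time_s: 15.45
eef_pos: [0.5651, -0.4416, 0.1874]
eef_rot: [0.221, 0.623, 0.725, -0.192]
wrist_force: [-8.3, 0.9, -2.5]
opening: 0.219
```

```bash
python3 chk.py
```

```text
2.022214241571635 0.09364550149750503 [-0.125  0.819 -0.56 ] [-0.98  1.18  0.46  0.52  2.36 -0.93] [-0.04  0.35 -0.49  0.15  0.26  0.12]
```

>>> {"method": "drive_tool", "body": {
  "increments": [
    [0, 0, 0, 0, 0, 0, 0.2],
    [0, 0, 0, 0, 0, 0, 0.2],
    [0, 0, 0, 0, 0, 0, 0.2],
    [0, 0, 0, 0, 0, 0, 0.2]
  ]
}}

```text
time_s: 15.95
eef_pos: [0.5669, -0.4406, 0.1895]
eef_rot: [0.224, 0.623, 0.724, -0.192]
wrist_force: [0.2, 0.3, 1.0]
opening: 0.6
```

```bash
python3 - <<'E'
from arc import *
w,P=wshot('w10');save(camera('scene'),'s10')
D=down(-81.5);h=np.array([.148,-.989,0])
plan([((.56,-.42,.26),down(-81.5,40),3,.3),((.5535,-.3475,.28),down(-81.5),5,.3)])
E
python3 -c "
import cv2,numpy as np;a=cv2.imread('pics/s10.png')[90:290,230:430];b=cv2.imread('pics/w10.png');cv2.imwrite('pics/s10z.png',np.hstack([cv2.resize(a,(400,400)),cv2.resize(b,(400,400))]))"
```

```text
w10 [ 0.5669 -0.4406  0.1895] 15.95 [0.17901257 0.28719006 1.04158772] 0.6003751761012616
[[-0.0074, -0.0012, -0.0235, 0.0, -5.3, 0.0, 0.3], [-0.0095, -0.0011, -0.0228, 0.1, -5.2, 0.0, 0.3], [-0.0115, -0.0012, -0.0218, 0.03, -5.25, 0.02, 0.3], [0.0063, 0.0009, -0.0137, 0.0, -8.0, 0.0, 0.3], [0.0043, 0.0008, -0.0144, 0.0, -8.0, 0.0, 0.3], [0.0022, 0.0009, -0.0149, 0.0, -8.0, 0.0, 0.3], [0.0002, 0.0008, -0.0151, 0.0, -8.0, 0.0, 0.3], [-0.0019, 0.0009, -0.0149, 0.0, -8.0, 0.0, 0.3]]
max 0.0235 0.0247244817943673 8.0 n 8
```

View pics/s10z.png

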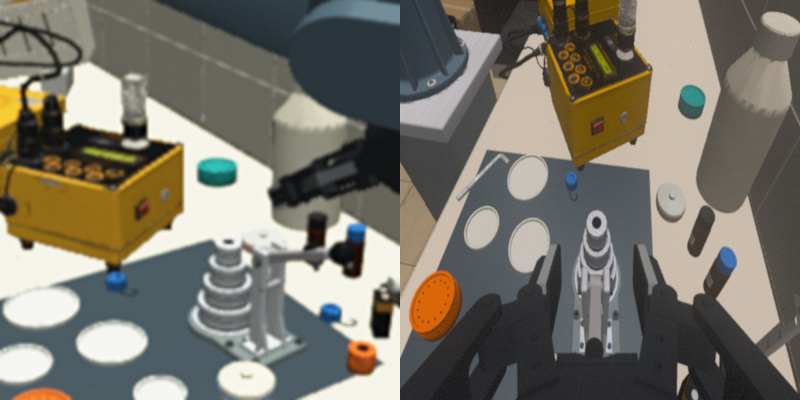

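>>> {"method": "drive_tool", "body": {
  "increments": [
    [-0.0075, -0.001, -0.0235, 0, -5.3, 0, 0.2],
    [-0.0095, -0.001, -0.023, 0, -5.2, 0, 0.2],
    [-0.0115, -0.001, -0.022, 0, -5.3, 0, 0.2],
    [0.0065, 0.001, -0.0135, 0, -8, 0, 0],
    [0.0045, 0.001, -0.0145, 0, -8, 0, 0],
    [0.002, 0.001, -0.015, 0, -8, 0, 0],
    [0, 0.001, -0.015, 0, -8, 0, 0],
    [-0.002, 0.001, -0.015, 0, -8, 0, 0],
    [0, 0, 0, 0, 0, 0, 0],
    [0, 0, 0, 0, 0, 0, 0]
  ]
}}

```text
time_s: 17.3
eef_pos: [0.5544, -0.3474, 0.2804]
eef_rot: [0.536, 0.462, 0.536, -0.461]
wrist_force: [0.1, 0.3, 0.2]
opening: 0.5
```

Run:
```python
from arc import *
w,P=wshot('w11')
print(pose()[2]['q'].round(2))
# parts lips: bands
for nm,a,b in(('cap',.093,.102),('coarse',.0735,.0795),('fine',.0515,.0575),('filter',.0295,.0355)):
    k=(P[...,2]>a)&(P[...,2]<b)&(abs(P[...,0]-.5535)<.034)&(abs(P[...,1]+.3475)<.034)
    q=P[k];print(nm,k.sum(),((q.min(0)+q.max(0))/2).round(4),np.ptp(q,0).round(4),cv2.minEnclosingCircle((q[:,:2]*1000).astype('float32')), np.median(q[:,2]).round(4))
```

```text
w11 [ 0.5544 -0.3474  0.2804] 17.3 [0.0793877  0.34724096 0.16347409] 0.4998259285971968
[-0.74  0.33  1.35  0.    1.46 -0.89]
cap 634 [ 0.554  -0.348   0.0968] [0.0265 0.0264 0.0074] ((553.8439331054688, -347.94451904296875), 13.538111686706543) 0.0985
coarse 391 [ 0.5542 -0.3481  0.0765] [0.037  0.0372 0.0058] ((554.16845703125, -348.20947265625), 18.913402557373047) 0.0768
fine 445 [ 0.5543 -0.3472  0.0545] [0.0487 0.0466 0.006 ] ((554.1106567382812, -348.1492004394531), 24.513572692871094) 0.0547
filter 486 [ 0.554  -0.348   0.0325] [0.0591 0.0588 0.006 ] ((554.1546020507812, -348.16461181640625), 29.888484954833984) 0.0327
```

View pics/w11.png

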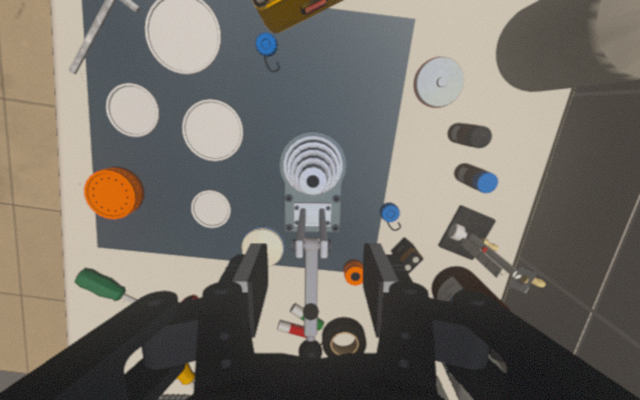

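>>> {"method": "drive_tool", "body": {
  "increments": [
    [0.045, 0, 0, 0, 0, 0, 0],
    [0.045, 0, 0, 0, 0, 0, 0],
    [0.035, -0.0005, 0.0005, 0, 0, 0, 0],
    [0.025, 0, 0, 0, 0, 0, 0],
    [0.02, 0, 0, 0, 0, 0, 0],
    [0.02, 0, 0, 0, 0, 0, 0],
    [0, 0, 0, 0, 0, 0, 0]
  ]
}}

```text
time_s: 18.23
eef_pos: [0.5531, -0.3473, 0.0878]
eef_rot: [0.535, 0.462, 0.537, -0.461]
wrist_force: [-0.2, 0.0, 0.6]
opening: 0.5
```

```bash
python3 - <<'E'
from arc import *
w,P=wshot('w12');save(camera('scene'),'s12')
E
python3 -c "
import cv2,numpy as np;a=cv2.imread('pics/s12.png')[170:290,290:410];b=cv2.imread('pics/w12.png');cv2.imwrite('pics/s12z.png',np.hstack([cv2.resize(a,(400,400)),cv2.resize(b,(400,400))]))"
```

```text
w12 [ 0.5531 -0.3473  0.0878] 18.225 [-0.21133397  0.00388348  0.57187287] 0.500262545478921
```

View pics/s12z.png

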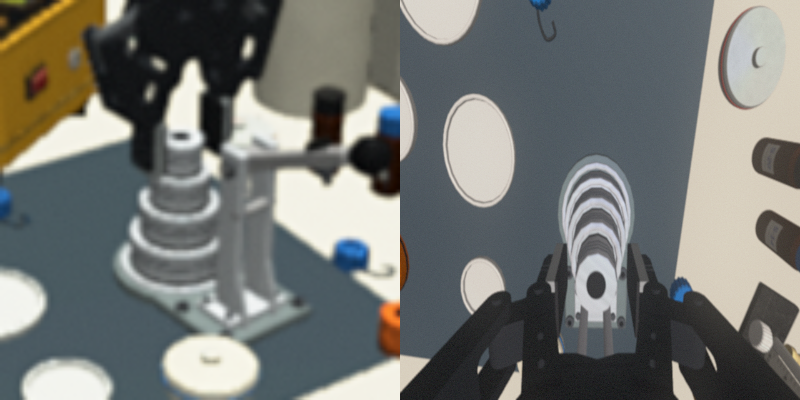

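>>> {"method": "drive_tool", "body": {
  "increments": [
    [-0.002, 0.0005, 0, 0, 0, 0, 0],
    [0, 0, 0, 0, 0, 0, -0.2],
    [0, 0, 0, 0, 0, 0, -1],
    [0, 0, 0, 0, 0, 0, -1],
    [0, 0, 0, 0, 0, 0, -1],
    [0, 0, 0, 0, 0, 0, -1]
  ]
}}

```text
time_s: 19.08
eef_pos: [0.5548, -0.3483, 0.0932]
eef_rot: [0.537, 0.461, 0.535, -0.461]
wrist_force: [-2.3, 0.2, 6.4]
opening: 0.289
```

>>> {"method": "drive_tool", "body": {
  "increments": [
    [-0.01, 0, 0, 0, 0, 0, -1],
    [-0.03, 0, 0, 0, 0, 0, -1],
    [-0.03, 0, 0, 0, 0, 0, -1],
    [0, 0, 0, 0, 0, 0, -1]
  ]
}}

```text
time_s: 19.58
eef_pos: [0.5562, -0.349, 0.1656]
eef_rot: [0.539, 0.461, 0.534, -0.461]
wrist_force: [-0.1, 0.3, 0.0]
opening: 0.287
```

```bash
python3 - <<'E'
from arc import *
w,P=wshot('w13');save(camera('scene'),'s13')
for nm,a,b in(('coarse',.0735,.0795),('fine',.0515,.0575),('filter',.0295,.0355)):
    k=(P[...,2]>a)&(P[...,2]<b)&(abs(P[...,0]-.5535)<.034)&(abs(P[...,1]+.3475)<.034)
    q=P[k];print(nm,k.sum(),cv2.minEnclosingCircle((q[:,:2]*1000).astype('float32')), np.median(q[:,2]).round(4))
D=down(-81.5);plan([((.435,-.4235,.15),D,4,-1),((.435,-.4235,.025),D,4,-1)])
E
python3 -c "
import cv2,numpy as np;a=cv2.imread('pics/s13.png')[130:290,270:430];b=cv2.imread('pics/w13.png');cv2.imwrite('pics/s13z.png',np.hstack([cv2.resize(a,(400,400)),cv2.resize(b,(400,400))]))"
```

```text
w13 [ 0.5562 -0.349   0.1656] 19.575 [-0.08495059  0.3289854   0.00927614] 0.2867450206016724
coarse 2144 ((554.7090454101562, -347.8664855957031), 18.99529457092285) 0.0751
fine 843 ((553.6831665039062, -347.9548034667969), 24.364015579223633) 0.0547
filter 892 ((554.0174560546875, -348.138427734375), 29.94297981262207) 0.0327
[[0.0029, -0.0324, 0.0143, 0.0, 0.0, 0.0, -1], [0.0029, -0.0323, 0.0143, 0.0, 0.0, 0.0, -1], [0.0029, -0.0324, 0.0143, 0.1, 0.0, -0.1, -1], [0.003, -0.0323, 0.0144, -0.01, 0.0, 0.03, -1], [0.0312, 0.0, 0.0, 0.0, 0.0, 0.0, -1], [0.0313, 0.0, 0.0, 0.0, 0.0, 0.0, -1], [0.0312, 0.0, 0.0, 0.0, 0.0, 0.0, -1], [0.0313, 0.0, 0.0, 0.0, 0.0, 0.0, -1]]
max 0.0324 0.03553392744969235 0.1 n 8
```

View pics/s13z.png

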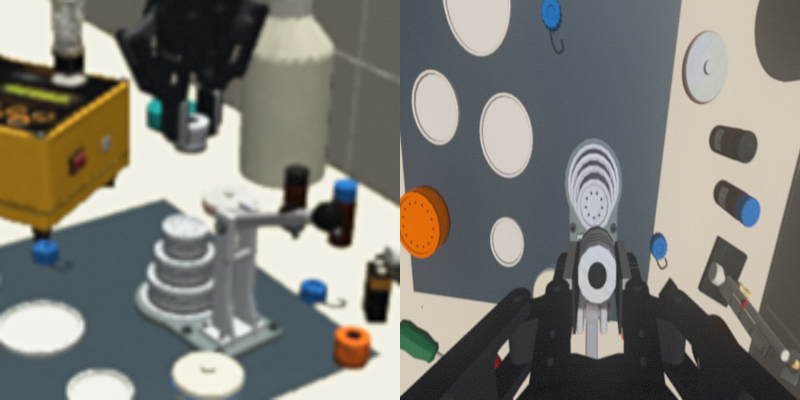

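>>> {"method": "drive_tool", "body": {
  "increments": [
    [0, -0.032, 0.014, 0, 0, 0, -1],
    [0.003, -0.033, 0.014, 0, 0, 0, -1],
    [0.003, -0.032, 0.015, 0, 0, 0, -1],
    [0.003, -0.032, 0.015, 0, 0, 0, -1],
    [0.04, 0, 0, 0, 0, 0, -1],
    [0.04, 0, 0, 0, 0, 0, -1],
    [0, 0, 0, 0, 0, 0, -1],
    [0, 0, 0, 0, 0, 0, -1]
  ]
}}

```text
time_s: 20.68
eef_pos: [0.4359, -0.4245, 0.0732]
eef_rot: [0.536, 0.461, 0.536, -0.461]
wrist_force: [-0.2, -0.0, -0.6]
opening: 0.291
```

Run:
```python
from arc import *
w,P=wshot('w14')
D=down(-81.5);plan([((.435,-.4235,.0235),D,4,-1)])
```

```text
w14 [ 0.4359 -0.4245  0.0732] 20.675 [-0.19143017 -0.02348993 -0.59081627] 0.2907331198875357
[[0.0127, -0.0003, -0.0005, 0.0, 0.0, 0.0, -1], [0.0126, -0.0003, -0.0004, 0.1, 0.1, -0.1, -1], [0.0127, -0.0003, -0.0005, 0.0, 0.0, 0.0, -1], [0.0126, -0.0003, -0.0004, 0.0, 0.01, -0.01, -1]]
max 0.0127 0.012713378779852349 0.1 n 4
```

View pics/w14.png

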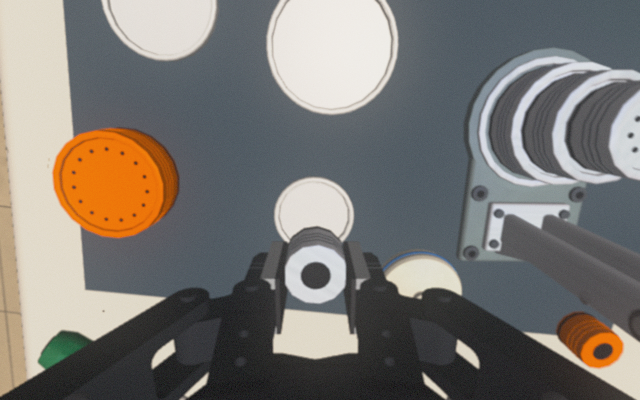

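>>> {"method": "drive_tool", "body": {
  "increments": [
    [0.014, 0, 0, 0, 0, 0, -1],
    [0.014, -0.0005, -0.0005, 0, 0, 0, -1],
    [0.014, 0, 0, 0, 0, 0, -1],
    [0.007, 0, 0, 0, 0, 0, -1],
    [0, 0, 0, 0, 0, 0, -1],
    [0, 0, 0, 0, 0, 0, -1]
  ]
}}

```text
time_s: 21.48
eef_pos: [0.4353, -0.424, 0.0237]
eef_rot: [0.536, 0.461, 0.536, -0.461]
wrist_force: [-0.1, -0.5, -1.3]
opening: 0.289
```

>>> {"method": "drive_tool", "body": {
  "increments": [
    [0.001, 0, 0, 0, 0, 0, -1],
    [0, 0, 0, 0, 0, 0, -1],
    [0, 0, 0, 0, 0, 0, -0.3],
    [0, 0, 0, 0, 0, 0, 0],
    [0, 0, 0, 0, 0, 0, 0],
    [-0.02, 0, 0, 0, 0, 0, 0],
    [-0.04, 0, 0, 0, 0, 0, 0.3],
    [-0.05, 0, 0, 0, 0, 0, 0.3],
    [0, 0, 0, 0, 0, 0, 0.3]
  ]
}}

```text
time_s: 22.6
eef_pos: [0.4374, -0.4271, 0.1396]
eef_rot: [0.54, 0.46, 0.532, -0.462]
wrist_force: [-0.5, -0.2, -0.4]
opening: 0.651
```

Run:
```python
from arc import *
w,P=wshot('w15')
k=(P[...,2]>.02)&(P[...,2]<.035)&(abs(P[...,0]-.435)<.025)&(abs(P[...,1]+.4235)<.025)
q=P[k];print(k.sum(),((q.min(0)+q.max(0))/2).round(4),np.ptp(q,0).round(4),np.median(q[:,2]).round(4))
D=down(-81.5);plan([((.4900,-.39,.155),D,2,.3),((.554,-.348,.155),D,2,.3),((.554,-.348,.0675),D,4,.3)])
```

```text
w15 [ 0.4374 -0.4271  0.1396] 22.6 [-0.49961426 -0.15061155 -0.41848857] 0.6514427585804087
1031 [ 0.4362 -0.4233  0.0248] [0.0271 0.0262 0.0096] 0.0275
[[-0.0091, 0.0292, -0.0135, 0.0, 0.2, -0.1, 0.3], [-0.0091, 0.0293, -0.0136, 0.09, 0.14, -0.13, 0.3], [0.0, 0.0347, -0.016, 0.0, 0.0, 0.0, 0.3], [0.0, 0.0348, -0.0161, 0.0, 0.0, 0.0, 0.3], [0.0219, 0.0, 0.0, 0.0, 0.0, 0.0, 0.3], [0.0218, 0.0, 0.0, 0.0, 0.0, 0.0, 0.3], [0.0219, 0.0, 0.0, 0.0, 0.0, 0.0, 0.3], [0.0219, 0.0, 0.0, 0.0, 0.0, 0.0, 0.3]]
max 0.0348 0.038343839140075685 0.2 n 8
```

View pics/w15.png

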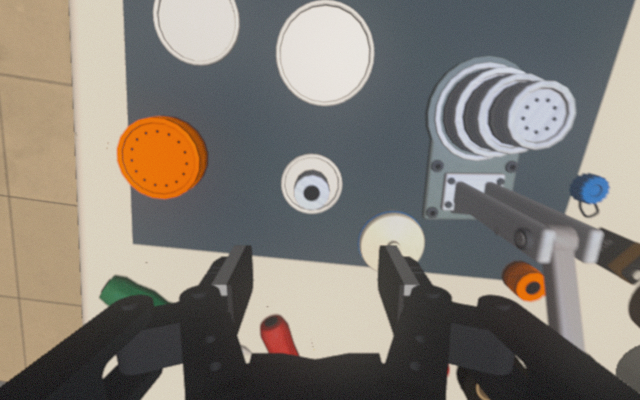

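>>> {"method": "drive_tool", "body": {
  "increments": [
    [-0.01, 0.029, -0.0135, 0, 0, 0, 0.3],
    [-0.008, 0.029, -0.0135, 0, 0, 0, 0.3],
    [0, 0.035, -0.016, 0, 0, 0, 0.3],
    [0, 0.035, -0.016, 0, 0, 0, 0.3],
    [0.02, 0, 0, 0, 0, 0, 0.3],
    [0.02, 0, 0, 0, 0, 0, 0.3],
    [0, 0, 0, 0, 0, 0, 0.3],
    [0, 0, 0, 0, 0, 0, 0.3]
  ]
}}

```text
time_s: 23.65
eef_pos: [0.5521, -0.3472, 0.1106]
eef_rot: [0.536, 0.462, 0.536, -0.461]
wrist_force: [-0.2, -0.4, 0.3]
opening: 0.65
```

Run:
```python
from arc import *
w,P=wshot('w16');T=w['T']
D=down(-81.5);plan([((.5545,-.348,.0685),D,3,.3)])
# circle fit of coarse top
k=(P[...,2]>.072)&(P[...,2]<.08)&(abs(P[...,0]-.5535)<.034)&(abs(P[...,1]+.3475)<.034);q=P[k];print(cv2.minEnclosingCircle((q[:,:2]*1000).astype('float32')))
```

```text
w16 [ 0.5521 -0.3472  0.1106] 23.65 [-0.24983512 -0.38343463  0.30989207] 0.6500546338226891
[[0.0143, 0.0006, 0.0003, 0.0, 0.0, 0.0, 0.3], [0.0142, 0.0006, 0.0003, 0.0, 0.0, -0.1, 0.3], [0.0143, 0.0006, 0.0003, 0.02, 0.03, 0.02, 0.3]]
max 0.0143 0.014315725619052637 0.1 n 3
((554.5885620117188, -347.55865478515625), 19.033302307128906)
```

View pics/w16.png

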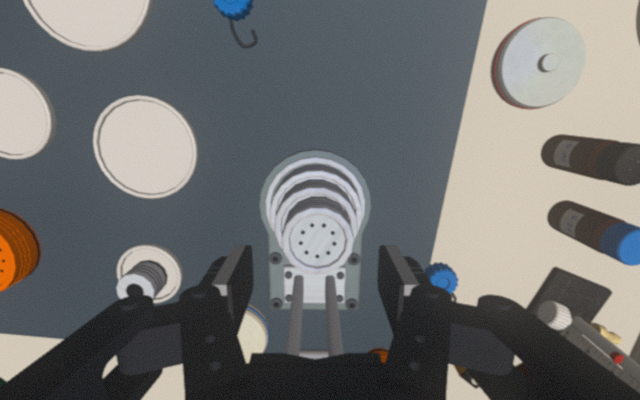

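>>> {"method": "drive_tool", "body": {
  "increments": [
    [0.0145, 0.001, 0, 0, 0, 0, 0.3],
    [0.014, 0.001, 0.0005, 0, 0, 0, 0.3],
    [0.0135, 0, 0, 0, 0, 0, 0.3],
    [0, 0, 0, 0, 0, 0, 0.3],
    [0, 0, 0, 0, 0, 0, 0],
    [0, 0, 0, 0, 0, 0, -1],
    [0, 0, 0, 0, 0, 0, -1],
    [0, 0, 0, 0, 0, 0, -1],
    [0, 0, 0, 0, 0, 0, -1]
  ]
}}

```text
time_s: 24.82
eef_pos: [0.555, -0.347, 0.0696]
eef_rot: [0.537, 0.461, 0.536, -0.461]
wrist_force: [-3.3, 0.8, 6.1]
opening: 0.421
```

>>> {"method": "drive_tool", "body": {
  "increments": [
    [-0.01, 0, 0, 0, 0, 0, -1],
    [-0.03, 0, 0, 0, 0, 0, -1],
    [-0.02, 0, 0, 0, 0, 0, -1],
    [0, 0, 0, 0, 0, 0, -1]
  ]
}}

```text
time_s: 25.32
eef_pos: [0.5563, -0.3476, 0.1314]
eef_rot: [0.538, 0.461, 0.534, -0.461]
wrist_force: [0.3, 0.0, -0.7]
opening: 0.42
```

```bash
python3 - <<'E'
from arc import *
w,P=wshot('w17');save(camera('scene'),'s17')
for nm,a,b in(('fine',.0515,.0575),('filter',.0295,.0355)):
    k=(P[...,2]>a)&(P[...,2]<b)&(abs(P[...,0]-.5535)<.034)&(abs(P[...,1]+.3475)<.034)
    q=P[k];print(nm,k.sum(),cv2.minEnclosingCircle((q[:,:2]*1000).astype('float32')), np.median(q[:,2]).round(4))
D=down(-81.5);plan([((.337,-.317,.10),D,6,-1),((.337,-.317,.0215),D,4,-1)])
E
python3 -c "
import cv2,numpy as np;a=cv2.imread('pics/s17.png')[130:290,270:430];b=cv2.imread('pics/w17.png');cv2.imwrite('pics/s17z.png',np.hstack([cv2.resize(a,(400,400)),cv2.resize(b,(400,400))]))"
```

```text
w17 [ 0.5563 -0.3476  0.1314] 25.325 [ 0.25266521  0.04749596 -0.67474344] 0.4197502969387742
fine 2860 ((554.9721069335938, -347.7183532714844), 24.33555793762207) 0.0529
filter 1096 ((554.1748657226562, -347.88739013671875), 29.84874725341797) 0.0327
[[0.0047, -0.0352, -0.0103, 0.0, 0.0, 0.0, -1], [0.0047, -0.0351, -0.0102, 0.0, 0.0, 0.0, -1], [0.0048, -0.0352, -0.0103, 0.0, 0.0, 0.0, -1], [0.0047, -0.0351, -0.0103, 0.1, 0.0, 0.0, -1], [0.0047, -0.0352, -0.0102, 0.0, 0.0, 0.0, -1], [0.0047, -0.0352, -0.0102, -0.01, -0.01, -0.06, -1], [0.0196, 0.0, 0.0, 0.0, 0.0, 0.0, -1], [0.0197, 0.0, 0.0, 0.0, 0.0, 0.0, -1], [0.0196, 0.0, 0.0, 0.0, 0.0, 0.0, -1], [0.0196, 0.0, 0.0, 0.0, 0.0, 0.0, -1]]
max 0.0352 0.03698878208322086 0.1 n 10
```

View pics/s17z.png

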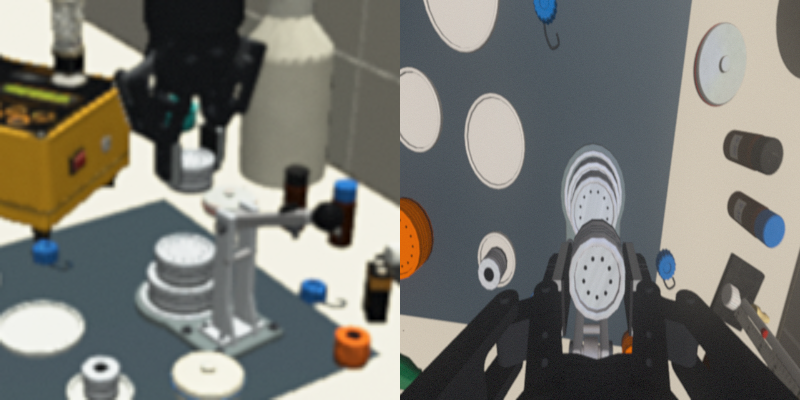

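>>> {"method": "drive_tool", "body": {
  "increments": [
    [0, -0.035, -0.01, 0, 0, 0, -1],
    [0.005, -0.035, -0.01, 0, 0, 0, -1],
    [0.005, -0.035, -0.01, 0, 0, 0, -1],
    [0.005, -0.035, -0.01, 0, 0, 0, -1],
    [0.005, -0.035, -0.01, 0, 0, 0, -1],
    [0.01, -0.035, -0.01, 0, 0, 0, -1],
    [0.03, 0, 0, 0, 0, 0, -1],
    [0, 0, 0, 0, 0, 0, -1],
    [0, 0, 0, 0, 0, 0, -1]
  ]
}}

```text
time_s: 26.55
eef_pos: [0.3386, -0.3187, 0.0688]
eef_rot: [0.536, 0.461, 0.536, -0.461]
wrist_force: [-0.5, -0.5, -0.8]
opening: 0.42
```

Run:
```python
from arc import *
w,P=wshot('w18')
D=down(-81.5);plan([((.337,-.317,.0215),D,3,-1)])
```

```text
w18 [ 0.3386 -0.3187  0.0688] 26.55 [-0.52062001 -0.50031989 -0.76858732] 0.4203560268280852
[[0.0159, -0.0005, -0.0008, 0.0, 0.0, 0.0, -1], [0.0159, -0.0006, -0.0008, 0.1, 0.0, -0.1, -1], [0.0159, -0.0005, -0.0008, 0.01, 0.04, 0.02, -1]]
max 0.0159 0.015931415505221123 0.1 n 3
```

View pics/w18.png

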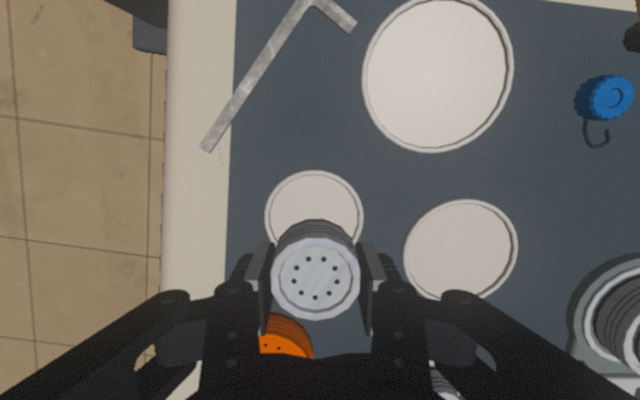

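>>> {"method": "drive_tool", "body": {
  "increments": [
    [0.016, -0.0005, -0.0005, 0, 0, 0, -1],
    [0.016, -0.0005, -0.001, 0, 0, 0, -1],
    [0.0155, -0.0005, 0, 0, 0, 0, -1],
    [0, 0, 0, 0, 0, 0, -1],
    [0, 0, 0, 0, 0, 0, -1]
  ]
}}

```text
time_s: 27.22
eef_pos: [0.3364, -0.3171, 0.0204]
eef_rot: [0.536, 0.462, 0.536, -0.461]
wrist_force: [-0.3, 0.6, 0.0]
opening: 0.423
```

>>> {"method": "drive_tool", "body": {
  "increments": [
    [0, 0, 0, 0, 0, 0, 0],
    [0, 0, 0, 0, 0, 0, 0.2],
    [0, 0, 0, 0, 0, 0, 0.3],
    [-0.015, 0, 0, 0, 0, 0, 0.3],
    [-0.04, 0, 0, 0, 0, 0, 0.3],
    [-0.04, 0, 0, 0, 0, 0, 0.6],
    [0, 0, 0, 0, 0, 0, 0.6]
  ]
}}

```text
time_s: 28.1
eef_pos: [0.3382, -0.3199, 0.1204]
eef_rot: [0.539, 0.461, 0.533, -0.462]
wrist_force: [-0.0, -1.1, -0.3]
opening: 0.799
```

Run:
```python
from arc import *
w,P=wshot('w19')
k=(P[...,2]>.0235)&(P[...,2]<.035)&(abs(P[...,0]-.337)<.03)&(abs(P[...,1]+.317)<.03)
q=P[k];print(k.sum(),((q.min(0)+q.max(0))/2).round(4),np.ptp(q,0).round(4),np.median(q[:,2]).round(4))
D=down(-81.5);t=down(-81.5,-7);plan([((.554,-.347,.115),t,7,.6)])
```

```text
w19 [ 0.3382 -0.3199  0.1204] 28.1 [-0.04708442 -1.05662479 -0.33407979] 0.7985320854608691
2281 [ 0.338  -0.3176  0.0269] [0.0374 0.0378 0.0067] 0.0261
[[0.0006, 0.03, 0.0086, 0.0, -1.0, 0.0, 0.6], [0.0008, 0.03, 0.0086, 0.0, -0.9, 0.0, 0.6], [0.0009, 0.03, 0.0086, 0.0, -1.0, -0.1, 0.6], [0.001, 0.03, 0.0086, 0.0, -1.0, 0.0, 0.6], [0.0011, 0.03, 0.0086, 0.1, -0.9, 0.0, 0.6], [0.0013, 0.03, 0.0085, 0.0, -1.0, -0.1, 0.6], [0.0014, 0.03, 0.0084, -0.02, -0.95, 0.03, 0.6]]
max 0.03 0.031227712051957953 1.0 n 7
```

View pics/w19.png

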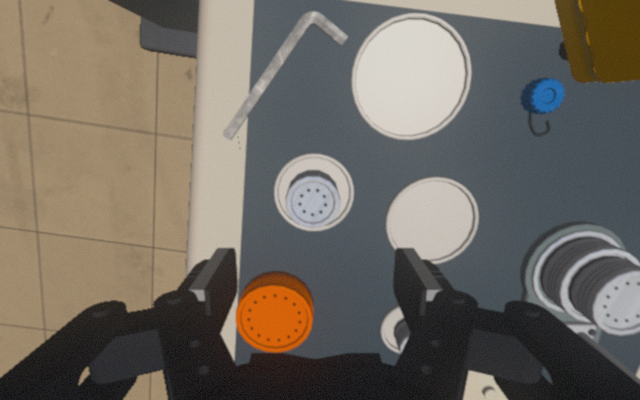

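>>> {"method": "drive_tool", "body": {
  "increments": [
    [0, 0.03, 0.0085, 0, -1, 0, 0.6],
    [0.001, 0.03, 0.0085, 0, -1, 0, 0.6],
    [0.001, 0.03, 0.0085, 0, -1, 0, 0.6],
    [0.001, 0.03, 0.0085, 0, -1, 0, 0.6],
    [0.001, 0.03, 0.0085, 0, -1, 0, 0.6],
    [0.001, 0.03, 0.0085, 0, -1, 0, 0.6],
    [0.0015, 0.03, 0.0085, 0, -1, 0, 0.6],
    [0, 0, 0, 0, 0, 0, 0.6],
    [0, 0, 0, 0, 0, 0, 0.6]
  ]
}}

```text
time_s: 29.28
eef_pos: [0.552, -0.3445, 0.1117]
eef_rot: [0.567, 0.432, 0.503, -0.488]
wrist_force: [0.0, 0.6, -0.4]
opening: 0.798
```

Run:
```python
from arc import *
w,P=wshot('w20')
k=(P[...,2]>.05)&(P[...,2]<.058)&(abs(P[...,0]-.5535)<.034)&(abs(P[...,1]+.3475)<.034);q=P[k];print(cv2.minEnclosingCircle((q[:,:2]*1000).astype('float32')))
t=down(-81.5,-7);plan([((.5545,-.348,.046),t,5,.6)])
```

```text
w20 [ 0.552  -0.3445  0.1117] 29.275 [ 0.0287836   0.55774708 -0.42138291] 0.7976672721772066
((555.3400268554688, -347.8615417480469), 25.078304290771484)
[[0.0132, 0.0004, -0.0009, 0.0, 0.0, 0.0, 0.6], [0.0132, 0.0005, -0.0008, 0.0, 0.0, 0.0, 0.6], [0.0132, 0.0004, -0.0009, 0.0, -0.1, 0.0, 0.6], [0.0131, 0.0004, -0.0008, 0.1, 0.0, 0.0, 0.6], [0.0132, 0.0005, -0.0009, -0.02, -0.01, 0.03, 0.6]]
max 0.0132 0.01324009063413087 0.1 n 5
```

View pics/w20.png

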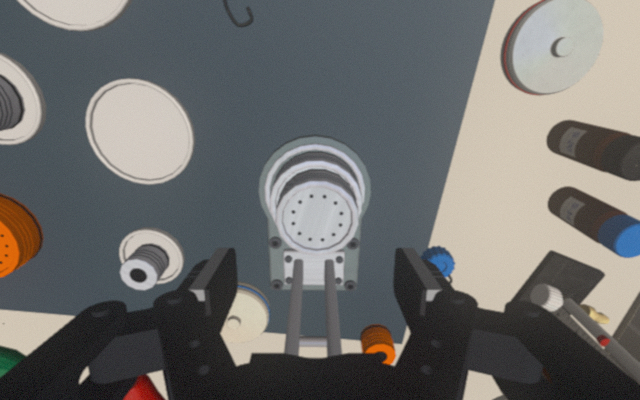

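>>> {"method": "drive_tool", "body": {
  "increments": [
    [0.013, 0.0005, -0.001, 0, 0, 0, 0.6],
    [0.013, 0.0005, -0.001, 0, 0, 0, 0.6],
    [0.013, 0.0005, -0.001, 0, 0, 0, 0.6],
    [0.013, 0.0005, -0.001, 0, 0, 0, 0.6],
    [0.013, 0.0005, 0, 0, 0, 0, 0.6],
    [0, 0, 0, 0, 0, 0, 0.6]
  ]
}}

```text
time_s: 30.08
eef_pos: [0.5555, -0.3481, 0.0462]
eef_rot: [0.567, 0.432, 0.503, -0.488]
wrist_force: [0.4, 0.0, 0.5]
opening: 0.8
```

>>> {"method": "drive_tool", "body": {
  "increments": [
    [0, 0, 0, 0, 0, 0, 0.2],
    [0, 0, 0, 0, 0, 0, -1],
    [0, 0, 0, 0, 0, 0, -1],
    [0, 0, 0, 0, 0, 0, -1],
    [0, 0, 0, 0, 0, 0, -1]
  ]
}}

```text
time_s: 30.7
eef_pos: [0.555, -0.3492, 0.049]
eef_rot: [0.567, 0.432, 0.503, -0.489]
wrist_force: [-8.4, 0.4, 5.4]
opening: 0.547
```

>>> {"method": "drive_tool", "body": {
  "increments": [
    [-0.01, 0, 0.001, 0, 0, 0, -1],
    [-0.03, 0, 0.003, 0, 0, 0, -1],
    [-0.02, 0, 0.002, 0, 0, 0, -1],
    [0, 0, 0, 0, 0, 0, -1]
  ]
}}

```text
time_s: 31.2
eef_pos: [0.5577, -0.3485, 0.1113]
eef_rot: [0.57, 0.432, 0.5, -0.488]
wrist_force: [0.5, 0.4, -1.2]
opening: 0.547
```

```bash
python3 - <<'E'
from arc import *
w,P=wshot('w21');save(camera('scene'),'s21')
for nm,a,b in(('filter',.0295,.0355),):
    k=(P[...,2]>a)&(P[...,2]<b)&(abs(P[...,0]-.5535)<.034)&(abs(P[...,1]+.3475)<.034)
    q=P[k];print(nm,k.sum(),cv2.minEnclosingCircle((q[:,:2]*1000).astype('float32')), np.median(q[:,2]).round(4))
t=down(-81.5,-7);plan([((.430,-.326,.09),t,4,-1)])
E
python3 -c "
import cv2,numpy as np;a=cv2.imread('pics/s21.png')[130:290,270:430];b=cv2.imread('pics/w21.png');cv2.imwrite('pics/s21z.png',np.hstack([cv2.resize(a,(400,400)),cv2.resize(b,(400,400))]))"
```

```text
w21 [ 0.5577 -0.3485  0.1113] 31.2 [ 0.53751044  0.39857677 -1.18680136] 0.5470740474386743
filter 4045 ((554.8584594726562, -347.6922302246094), 29.825883865356445) 0.0309
[[0.0033, -0.0304, -0.0104, 0.0, 0.0, 0.0, -1], [0.0032, -0.0303, -0.0104, 0.0, 0.0, 0.0, -1], [0.0033, -0.0304, -0.0105, 0.1, 0.0, -0.1, -1], [0.0033, -0.0303, -0.0103, -0.02, 0.0, 0.02, -1]]
max 0.0304 0.03233109957919774 0.1 n 4
```

View pics/s21z.png

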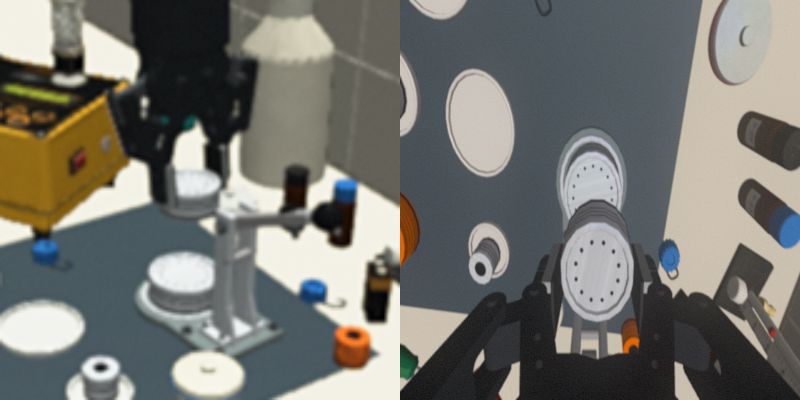

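>>> {"method": "drive_tool", "body": {
  "increments": [
    [0.0015, -0.0305, -0.0105, 0, 0, 0, -1],
    [0.003, -0.0305, -0.0105, 0, 0, 0, -1],
    [0.003, -0.0305, -0.0105, 0, 0, 0, -1],
    [0.005, -0.0305, -0.0105, 0, 0, 0, -1],
    [0.03, 0, -0.0035, 0, 0, 0, -1],
    [0, 0, 0, 0, 0, 0, -1],
    [0, 0, 0, 0, 0, 0, -1]
  ]
}}

```text
time_s: 32.17
eef_pos: [0.4297, -0.3261, 0.0605]
eef_rot: [0.568, 0.432, 0.502, -0.488]
wrist_force: [-0.3, -0.9, -0.7]
opening: 0.546
```

Run:
```python
from arc import *
w,P=wshot('w22')
t=down(-81.5,-7);plan([((.430,-.326,.0225),t,3,-1)])
```

```text
w22 [ 0.4297 -0.3261  0.0605] 32.175 [-0.25733067 -0.93081766 -0.69193179] 0.5458464835965048
[[0.0127, 0.0, -0.0017, 0.0, 0.0, 0.0, -1], [0.0127, 0.0, -0.0018, 0.1, 0.0, -0.1, -1], [0.0128, -0.0001, -0.0017, 0.0, 0.04, 0.0, -1]]
max 0.0128 0.012912784362793332 0.1 n 3
```

View pics/w22.png

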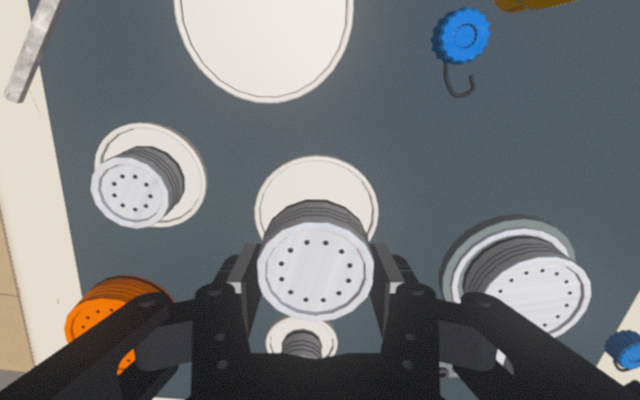

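>>> {"method": "drive_tool", "body": {
  "increments": [
    [0.0125, 0, -0.0015, 0, 0, 0, -1],
    [0.0125, 0, -0.0015, 0, 0, 0, -1],
    [0.0125, 0, -0.0015, 0, 0, 0, -1],
    [0, 0, 0, 0, 0, 0, -1],
    [0, 0, 0, 0, 0, 0, -1]
  ]
}}

```text
time_s: 32.85
eef_pos: [0.4293, -0.3259, 0.0221]
eef_rot: [0.568, 0.433, 0.502, -0.488]
wrist_force: [0.6, 0.1, -1.3]
opening: 0.551
```

>>> {"method": "drive_tool", "body": {
  "increments": [
    [0, 0, 0, 0, 0, 0, 0.2],
    [0, 0, 0, 0, 0, 0, 0.4],
    [0, 0, 0, 0, 0, 0, 0.5],
    [-0.015, 0, 0, 0, 0, 0, 0.5],
    [-0.04, 0, 0, 0, 0, 0, 0.5],
    [-0.04, 0, 0, 0, 0, 0, 0.9],
    [0, 0, 0, 0, 0, 0, 0.9],
    [0, 0, 0, 0, 0, 0, 0.9]
  ]
}}

```text
time_s: 33.85
eef_pos: [0.4276, -0.3146, 0.1173]
eef_rot: [0.568, 0.432, 0.502, -0.488]
wrist_force: [-0.2, 0.5, -0.5]
opening: 0.95
```

Run:
```python
from arc import *
w,P=wshot('w23')
k=(P[...,2]>.0235)&(P[...,2]<.035)&(abs(P[...,0]-.43)<.035)&(abs(P[...,1]+.326)<.035)
q=P[k];print(k.sum(),((q.min(0)+q.max(0))/2).round(4),np.ptp(q,0).round(4),np.median(q[:,2]).round(4))
t=down(-81.5,-8);plan([((.5545,-.345,.11),t,4,.9)])
```

```text
w23 [ 0.4276 -0.3146  0.1173] 33.85 [-0.18224036  0.46198983 -0.49095311] 0.95020112704561
3750 [ 0.4306 -0.3239  0.0266] [0.0481 0.0481 0.0062] 0.0258
[[0.0031, 0.0303, 0.0121, 0.0, -0.3, 0.0, 0.9], [0.0032, 0.0303, 0.012, 0.0, -0.2, 0.0, 0.9], [0.0032, 0.0303, 0.0121, 0.1, -0.3, 0.0, 0.9], [0.0033, 0.0304, 0.0119, -0.02, -0.25, -0.04, 0.9]]
max 0.0304 0.03281249761904753 0.3 n 4
```

View pics/w23.png

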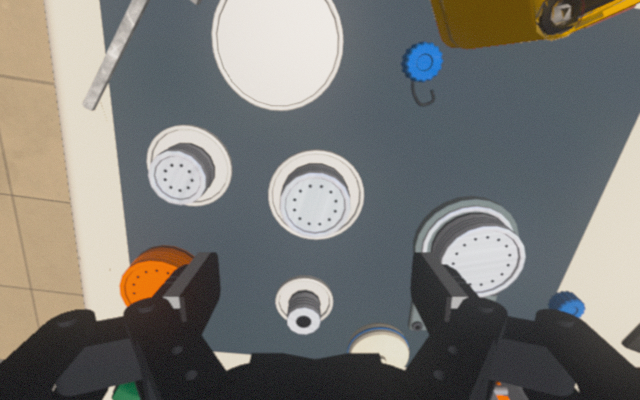

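>>> {"method": "drive_tool", "body": {
  "increments": [
    [0.002, 0.0305, 0.012, 0, 0, 0, 0.9],
    [0.003, 0.0305, 0.012, 0, -0.5, 0, 0.9],
    [0.003, 0.0305, 0.012, 0, -0.5, 0, 0.9],
    [0.003, 0.0305, 0.012, 0, 0, 0, 0.9],
    [0.02, 0, -0.0025, 0, 0, 0, 0.9],
    [0, 0, 0, 0, 0, 0, 0.9],
    [0, 0, 0, 0, 0, 0, 0.9]
  ]
}}

```text
time_s: 34.78
eef_pos: [0.5543, -0.3447, 0.091]
eef_rot: [0.571, 0.428, 0.498, -0.492]
wrist_force: [-0.4, -0.8, -0.2]
opening: 0.947
```

Run:
```python
from arc import *
w,P=wshot('w24')
k=(P[...,2]>.028)&(P[...,2]<.036)&(abs(P[...,0]-.5535)<.04)&(abs(P[...,1]+.3475)<.04);q=P[k];print(cv2.minEnclosingCircle((q[:,:2]*1000).astype('float32')))
t=down(-81.5,-8);plan([((.5545,-.348,.0235),t,5,.9)])
```

```text
w24 [ 0.5543 -0.3447  0.091 ] 34.775 [-0.41801132 -0.75110202 -0.17206936] 0.9474466064682089
((555.0449829101562, -347.58612060546875), 30.182201385498047)
[[0.0136, -0.0001, -0.0013, 0.0, 0.0, 0.0, 0.9], [0.0137, -0.0002, -0.0014, 0.0, 0.0, 0.0, 0.9], [0.0136, -0.0001, -0.0013, 0.0, 0.0, 0.0, 0.9], [0.0136, -0.0002, -0.0013, 0.0, 0.0, 0.0, 0.9], [0.0136, -0.0001, -0.0014, 0.05, -0.05, -0.02, 0.9]]
max 0.0137 0.013772799279739758 0.05 n 5
```

View pics/w24.png

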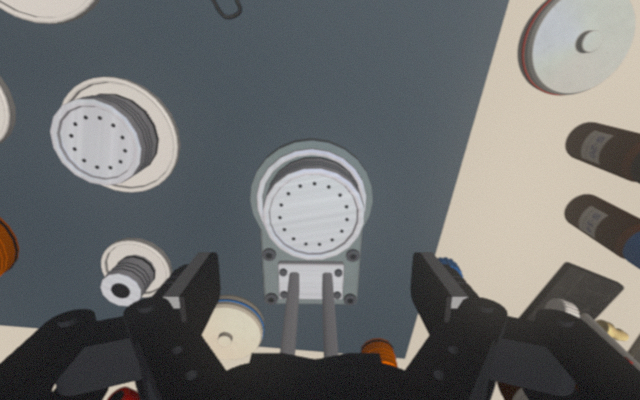

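>>> {"method": "drive_tool", "body": {
  "increments": [
    [0.0135, 0, -0.001, 0, 0, 0, 0.9],
    [0.0135, 0, -0.0015, 0, 0, 0, 0.9],
    [0.0135, 0, -0.001, 0, 0, 0, 0.9],
    [0.0135, 0, -0.0015, 0, 0, 0, 0.9],
    [0.0135, 0, -0.0015, 0, 0, 0, 0.9],
    [0, 0, 0, 0, 0, 0, 0.9]
  ]
}}

```text
time_s: 35.58
eef_pos: [0.5553, -0.3474, 0.0225]
eef_rot: [0.571, 0.428, 0.498, -0.492]
wrist_force: [-0.0, 0.2, 0.7]
opening: 0.951
```

>>> {"method": "drive_tool", "body": {
  "increments": [
    [-0.001, -0.0005, 0, 0, 0, 0, 0.5],
    [0, 0, 0, 0, 0, 0, 0.2],
    [0, 0, 0, 0, 0, 0, -1],
    [0, 0, 0, 0, 0, 0, -1],
    [0, 0, 0, 0, 0, 0, -1],
    [0, 0, 0, 0, 0, 0, -1]
  ]
}}

```text
time_s: 36.33
eef_pos: [0.554, -0.3487, 0.0268]
eef_rot: [0.572, 0.427, 0.498, -0.493]
wrist_force: [-10.3, 1.6, 8.9]
opening: 0.677
```

>>> {"method": "drive_tool", "body": {
  "increments": [
    [-0.01, 0, 0.0015, 0, 0, 0, -1],
    [-0.03, 0, 0.004, 0, 0, 0, -1],
    [-0.03, 0, 0.004, 0, 0, 0, -1],
    [0, 0, 0, 0, 0, 0, -1]
  ]
}}

```text
time_s: 36.83
eef_pos: [0.5579, -0.3494, 0.1001]
eef_rot: [0.575, 0.428, 0.494, -0.492]
wrist_force: [-1.2, -0.1, -0.9]
opening: 0.677
```

```bash
python3 - <<'E'
from arc import *
w,P=wshot('w25');save(camera('scene'),'s25')
t=down(-81.5,-8);plan([((.44,-.27,.115),t,5,-1),((.391,-.2275,.09),t,2,-1)])
E
python3 -c "
import cv2,numpy as np;a=cv2.imread('pics/s25.png')[130:290,270:430];b=cv2.imread('pics/w25.png');cv2.imwrite('pics/s25z.png',np.hstack([cv2.resize(a,(400,400)),cv2.resize(b,(400,400))]))"
```

```text
w25 [ 0.5579 -0.3494  0.1001] 36.825 [-1.24378165 -0.06423336 -0.86677727] 0.6765368763256401
[[-0.0064, -0.0205, -0.0181, 0.0, 0.0, 0.0, -1], [-0.0064, -0.0206, -0.0181, 0.0, 0.0, 0.0, -1], [-0.0064, -0.0205, -0.0181, 0.0, 0.0, -0.1, -1], [-0.0064, -0.0206, -0.0181, 0.1, 0.0, 0.0, -1], [-0.0063, -0.0206, -0.0181, -0.03, 0.02, 0.0, -1], [0.0089, -0.0211, -0.0261, 0.0, 0.0, 0.0, -1], [0.009, -0.0211, -0.0261, 0.0, 0.0, 0.0, -1]]
max 0.0261 0.03474794957979536 0.1 n 7
```

View pics/s25z.png

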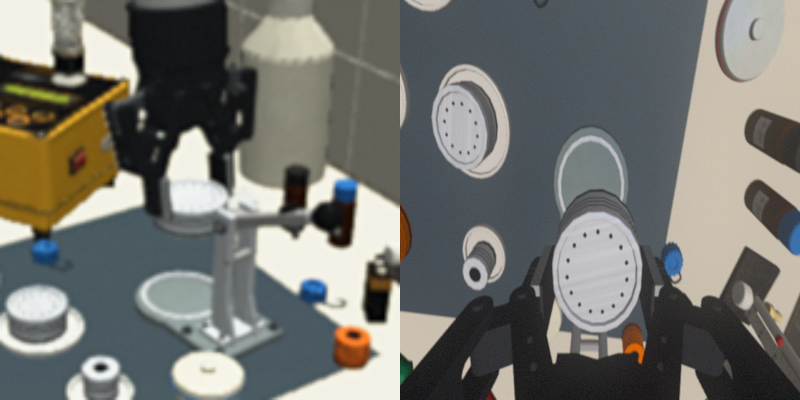

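Run:
```python
from arc import *
import pickle
c=pickle.load(open('top0.pkl','rb'));P=cloud(c)
for y in np.arange(-.26,-.02,.02):
    q=P[(abs(P[...,1]-y)<.01)&(P[...,2]>.05)&(P[...,0]>.3)&(P[...,0]<.7)]
    if len(q):print(round(y,2),q[:,0].min().round(3),q[q[:,0]<q[:,0].min()+.04][:,2].max().round(3))
```

```text
-0.22 0.483 0.12
-0.2 0.471 0.121
-0.18 0.458 0.122
-0.16 0.444 0.122
-0.14 0.432 0.122
-0.12 0.418 0.121
-0.1 0.394 0.169
-0.08 0.392 0.173
-0.06 0.413 0.21
-0.04 0.415 0.145
```

Run:
```python
from arc import *
t=down(-81.5,-8);plan([((.41,-.30,.13),t,5,-1),((.388,-.229,.10),t,3,-1)])
```

```text
[[-0.0087, -0.0274, -0.0127, 0.0, 0.0, 0.0, -1], [-0.0087, -0.0273, -0.0127, 0.0, 0.0, 0.0, -1], [-0.0086, -0.0274, -0.0127, 0.0, 0.0, -0.1, -1], [-0.0087, -0.0274, -0.0127, 0.1, 0.0, 0.0, -1], [-0.0086, -0.0274, -0.0126, -0.03, 0.02, 0.0, -1], [0.0065, -0.0038, -0.0256, 0.0, 0.0, 0.0, -1], [0.0065, -0.0037, -0.0257, 0.0, 0.0, 0.0, -1], [0.0065, -0.0038, -0.0256, 0.0, 0.0, 0.0, -1]]
max 0.0274 0.03142833116791281 0.1 n 8
```

>>> {"method": "drive_tool", "body": {
  "increments": [
    [-0.0085, -0.0275, -0.0125, 0, 0, 0, -1],
    [-0.0085, -0.0275, -0.0125, 0, 0, 0, -1],
    [-0.0085, -0.0275, -0.0125, 0, 0, 0, -1],
    [-0.0085, -0.0275, -0.0125, 0, 0, 0, -1],
    [-0.0085, -0.0275, -0.0125, 0, 0, 0, -1],
    [0.0065, -0.004, -0.0255, 0, 0, 0, -1],
    [0.0065, -0.004, -0.0255, 0, 0, 0, -1],
    [0.0065, -0.004, -0.0255, 0, 0, 0, -1],
    [0, 0, 0, 0, 0, 0, -1],
    [0, 0, 0, 0, 0, 0, -1]
  ]
}}

```text
time_s: 38.17
eef_pos: [0.387, -0.2313, 0.0992]
eef_rot: [0.572, 0.428, 0.497, -0.492]
wrist_force: [-0.1, 0.4, -1.0]
opening: 0.677
```

```bash
python3 - <<'E'
from arc import *
w,P=wshot('w26');c=camera('scene');save(c,'s26');save(camera('top'),'t26')
t=down(-81.5,-8);plan([((.388,-.229,.0225),t,5,-1)])
E
python3 -c "
import cv2,numpy as np;a=cv2.imread('pics/t26.png')[150:310,210:370];b=cv2.imread('pics/w26.png');cv2.imwrite('pics/s26z.png',np.hstack([cv2.resize(a,(400,400)),cv2.resize(b,(400,400))]))"
```

```text
w26 [ 0.387  -0.2313  0.0992] 38.175 [-0.12456028  0.37443673 -1.03352484] 0.6769593925917762
[[0.0152, 0.0002, -0.0027, 0.0, 0.0, 0.0, -1], [0.0152, 0.0002, -0.0027, 0.0, 0.0, 0.0, -1], [0.0152, 0.0002, -0.0027, 0.0, 0.0, -0.1, -1], [0.0153, 0.0003, -0.0027, 0.0, 0.0, 0.0, -1], [0.0152, 0.0002, -0.0027, 0.04, 0.05, 0.0, -1]]
max 0.0153 0.015539305003763841 0.1 n 5
```

View pics/s26z.png

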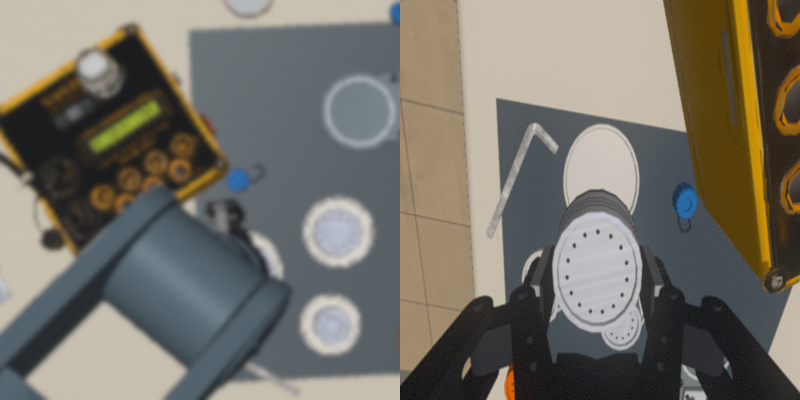

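>>> {"method": "drive_tool", "body": {
  "increments": [
    [0.015, 0, -0.0025, 0, 0, 0, -1],
    [0.015, 0, -0.0025, 0, 0, 0, -1],
    [0.015, 0.0005, -0.003, 0, 0, 0, -1],
    [0, 0, 0, 0, 0, 0, -1]
  ]
}}

```text
time_s: 38.83
eef_pos: [0.3859, -0.2283, 0.0518]
eef_rot: [0.571, 0.428, 0.498, -0.492]
wrist_force: [0.3, 0.6, -1.5]
opening: 0.675
```

>>> {"method": "drive_tool", "body": {
  "increments": [
    [0.015, 0, -0.003, 0, 0, 0, -1],
    [0.0145, 0, -0.0025, 0, 0, 0, -1],
    [0, 0, 0, 0, 0, 0, -1],
    [0, 0, 0, 0, 0, 0, -1]
  ]
}}

```text
time_s: 39.33
eef_pos: [0.3869, -0.2279, 0.0238]
eef_rot: [0.572, 0.428, 0.497, -0.492]
wrist_force: [-0.7, -0.3, -1.4]
opening: 0.674
```

>>> {"method": "drive_tool", "body": {
  "increments": [
    [0.0018, 0, 0, 0, 0, 0, -1],
    [0, 0, 0, 0, 0, 0, -1],
    [0, 0, 0, 0, 0, 0, -1]
  ]
}}

```text
time_s: 39.7
eef_pos: [0.387, -0.2281, 0.0221]
eef_rot: [0.572, 0.428, 0.497, -0.492]
wrist_force: [-0.1, 1.3, -0.7]
opening: 0.675
```

>>> {"method": "drive_tool", "body": {
  "increments": [
    [0, 0, 0, 0, 0, 0, 0.45],
    [0, 0, 0, 0, 0, 0, 0.6],
    [0, 0, 0, 0, 0, 0, 0.6],
    [-0.015, 0, 0.002, 0, 0, 0, 0.6],
    [-0.03, 0, 0.004, 0, 0, 0, 0.6],
    [-0.04, 0, 0.006, 0, 0, 0, 0.6],
    [-0.06, 0, 0.008, 0, 0, 0, 0.6],
    [-0.05, 0, 0.01, 0, 0, 0, 0.6],
    [0, 0, 0.04, 0, 0, 0, 0.6],
    [0, 0, 0, 0, 0, 0, 0.6]
  ]
}}

```text
time_s: 40.95
eef_pos: [0.3937, -0.272, 0.2275]
eef_rot: [0.573, 0.428, 0.495, -0.493]
wrist_force: [0.5, 0.4, -0.5]
opening: 0.798
```

Run:
```python
from arc import *
w,P=wshot('w27');c=camera('scene');save(c,'s27');S=cloud(c);t=camera('top');save(t,'t27');T=cloud(t)
for nm,x,y,r in(('filter',.3908,-.2274,.04),('fine',.4298,-.326,.033),('coarse',.337,-.317,.028),('inlet',.435,-.4235,.022)):
  for n,A in(('w',P),('s',S),('t',T)):
    k=(A[...,2]>.0225)&(A[...,2]<.035)&(np.hypot(A[...,0]-x,A[...,1]-y)<r);q=A[k]
    if len(q)>20:
        # top plane fit
        X=np.c_[q[:,:2],np.ones(len(q))];s=np.linalg.lstsq(X,q[:,2],rcond=None)[0]
        print(nm,n,len(q),((q.min(0)+q.max(0))/2).round(4),np.ptp(q,0).round(4),'med',np.median(q[:,2]).round(4),'slope',s[:2].round(3))
a=c['img'][120:330,180:440,::-1];cv2.imwrite('pics/s27z.png',cv2.resize(a,None,fx=3,fy=2.8,interpolation=2))
```

```text
w27 [ 0.3937 -0.272   0.2275] 40.95 [ 0.4588315   0.38210614 -0.50347006] 0.7984267716853881
filter w 3496 [ 0.3885 -0.2273  0.0264] [0.0596 0.0597 0.0078] med 0.0258 slope [0.001 0.001]
filter s 370 [ 0.388  -0.2263  0.0262] [0.0592 0.062  0.0072] med 0.0259 slope [-0.002  0.006]
fine w 1665 [ 0.4306 -0.3239  0.0261] [0.048  0.0485 0.0072] med 0.0259 slope [ 0.005 -0.004]
fine s 310 [ 0.4302 -0.3233  0.0262] [0.0482 0.0493 0.0073] med 0.0261 slope [-0.001  0.011]
fine t 241 [ 0.4299 -0.3242  0.0274] [0.0449 0.0455 0.0097] med 0.0253 slope [0.004 0.01 ]
coarse w 1081 [ 0.3385 -0.3176  0.0261] [0.0376 0.0377 0.0071] med 0.026 slope [-0.007 -0.013]
coarse s 214 [ 0.3377 -0.3172  0.0263] [0.0375 0.0371 0.0074] med 0.0262 slope [0.016 0.01 ]
coarse t 23 [ 0.3289 -0.3267  0.0272] [0.0193 0.0177 0.0079] med 0.0272 slope [-0.213 -0.21 ]
inlet w 393 [ 0.4366 -0.4228  0.0261] [0.0258 0.0267 0.0071] med 0.0274 slope [ 0.016 -0.066]
inlet s 132 [ 0.4351 -0.4229  0.026 ] [0.0259 0.0258 0.0066] med 0.0275 slope [0.043 0.08 ]
inlet t 83 [ 0.4355 -0.4238  0.0275] [0.0225 0.0249 0.0099] med 0.026 slope [ 0.034 -0.044]
```

View pics/s27z.png

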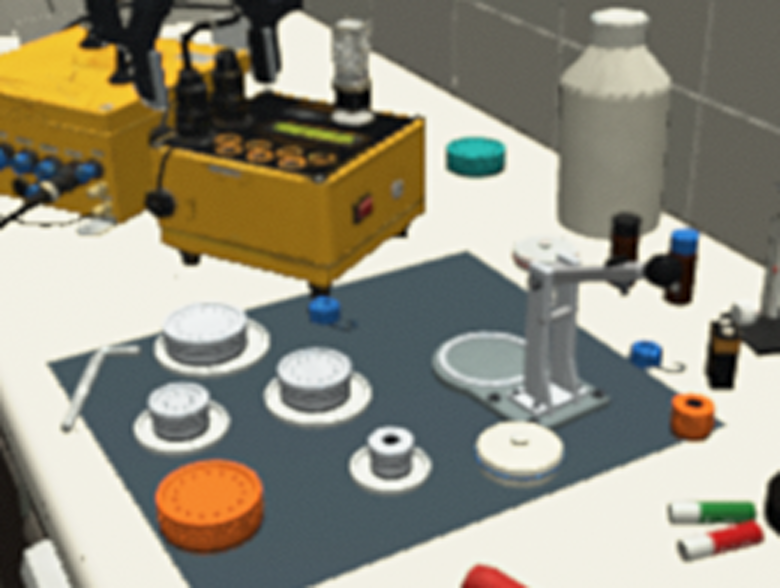

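View pics/w27.png

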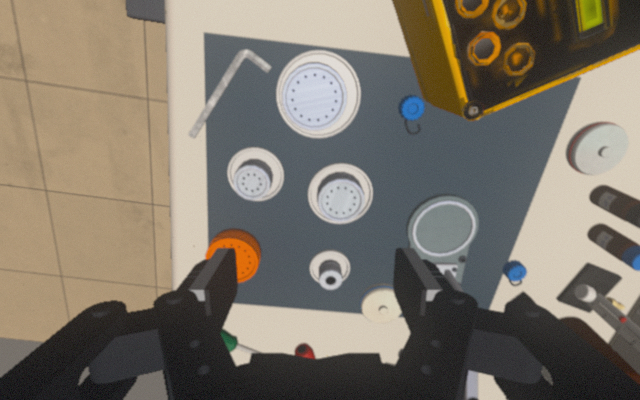

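```bash
python3 -c "
from bench import hand_in
print(hand_in())"
```

```text
the job is handed in; nothing more can be done
None
```

The job is handed in at about 41 s of the 112 s allowed. The hold-down bar is open, and all four impactor parts stand in their own dishes; `hand_in()` reports no verdict.

**Bar:** it took three tries. With the tool held vertical, the ball slipped out of the grip twice and the bar fell shut. While backing down after the second slip, the closed fingertips briefly pressed on the bar; the wrist read about 77 N vertical. That is under the 120 N wrist limit. It would break the 40 N rule only if fingertip contact counts as the arm or gripper's body. Afterwards the images showed the stack undisturbed and the ball in the same place. On the third try I turned the tool with the bar and released it at about 2.0 rad, and it fell open with the cap still on the stack.

**Last checks:** the final wrist and scene images show the bar lying open and nothing tipped. The part-to-dish offsets below are from the depth readings.

| Part | Distance from dish centre |
|---|---|
| inlet_cap | about 2 mm or less |
| coarse_stage | about 2 mm or less |
| fine_stage | about 2–3 mm |
| filter_stage | about 2–3 mm |

- **Height:** the tops sit at 26–27.5 mm, which fits the parts resting on the dish floors.
- **Tilt:** the top faces of the three stages are level to about 1°. The cap's tilt fit was unreliable because side points mixed in, but it looks upright and its top height is right.
- **Clearance:** the gripper is about 0.2 m up and touches nothing. I left the orange and turquoise look-alikes alone.

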